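Scrub out the rinse jug with the bottle brush

ROBOT

A 7-joint arm with a two-finger parallel gripper is mounted at the origin on the work surface. World frame = base frame: x ahead of the robot, y to its left, z up, the work surface at z = 0. Lengths are in m, angles in rad, forces in N, time in s.
With the tool pointing down it reaches from about 0.4 to 0.9 m from the base axis. Payload 5.5 kg.
Tool frame: the origin (TCP) lies between the finger pads; the fingertips stand 8 mm ahead of it and the grasp point (between the pads) lies 11 mm behind it; z points along the fingers, x is the direction in which the jaws open and shut, and the axes are right-handed (so a half turn about z gives the same grasp; the last joint's range is limited). The gripper opens to 85 mm and grips with 20 to 120 N. Pads are 22 mm wide; open, the fingers measure 114 mm over their backs; the gripper's body (76 mm by 85 mm) begins 54 mm behind the grasp point. The pads swing forward as they close: fully open they stand 13 mm farther back than shut.
Start: joints at [1.568, 0.501, -0.427, 1.55, 0.221, 1.138, -0.21], TCP at [0.171, -0.627, 0.239] pointing down, gripper open.
Joint ranges: [-2.88, 2.88], [-0.31, 2.03], [-1.54, 1.56], [0.2, 2.42], [-1.41, 4.55], [0.19, 2.02], [-2.57, 2.57]. Speed limits (rad/s): [2.57, 2.57, 3.14, 3.14, 3.14, 3.14, 3.14].

INTERFACE

Orientations are given as a 3x3 rotation matrix whose columns are the frame's x, y, z axes.
In Python, from plant import ctrl gives the robot as it stands.
- The arm moves only by the tool arm_command, never from a script. Its argument "increments" is a list of rows, each a list of 5 numbers: the shift along the world's x, y, z in cm, then the turn about the world's z in degrees, then the finger opening in cm, from 0 to 8.54. A call has exactly 5 rows; each row is the pose to reach, as a shift and turn from the pose measured when the call began; what a row does not reach only later rows make up. A row lasts 1/10 s, in which the tool goes at most 50 mm and 8.59 degrees, less where a joint would pass 70% of its speed; a pose out of reach is approached as far as the arm can. A call with a gripper value outside its range is refused whole. The fingers move at their own pace and stop on an object; the grip force is fixed at half the most. Time passes only in rows, so rows that repeat a pose let the fingers close, or fill a call up. It gives the time, the measured TCP pose, the force and the opening at its end, in the units of the state.
- ctrl.get_obs(): the state, without advancing time (a new reading comes with each control period).
- ctrl.camera(name): name is "scene" or "top" or "wrist"; returns a dict with "color" (420x560x3 uint8, red, green, blue), "range_z" (420x560 float32, m along the optical axis (not along the pixel's ray), 0 where there is no reading), "camera_matrix" (3x3 intrinsics, pixels), "cam_to_world" (4x4, takes a point from camera to world coordinates). Camera axes: x right, y down, z forward; pixel columns grow to the right and rows downward; lengths in m; the calibration is good to about 2 mm. A picture is of the moment at which its call begins.
- ctrl.finish_job(): hands the job in, once; it reports no verdict.
The state is a dict: "time": time; "q": joint angles; "joint_velocities": joint speeds; "joint_efforts": joint torques, N m; "tcp_pos": TCP position; "ee_rot": TCP orientation; "contact_force": force on the tool from outside, world axes, zero at the start; "moment": the same for the moment, N m; "grip_width": finger opening in m.
Only numpy, scipy, OpenCV 4.12 (cv2) and the standard library are available. Lean on these libraries where they do the work, as an engineer would, in place of code of your own. Each camera call takes 0.05 s, during which the arm holds its last target.

TASK

Take the bottle brush out of the sloped rack and scrub the rinse jug's inside under the pouring lip: keeping the bristle head leaning against the wall on the lip's side, push it down until the end tuft presses on the strainer at the bottom and draw it up until the middle of the bristle head is about level with the rim, three times down and up. Be gentle with the stoneware: press lightly, never ram the brush into it. Then lay the brush back in its wide nest in the rack as you found it, without dropping it in, and let go; leave the two paint jars and the palette dish where they are.

Things in the scene. Friction and masses are not known exactly. Their poses are not given: they have to be found in the camera images.
- brush: round bottle brush, 200 mm long, 80 to 130 g: wooden handle 22 mm thick, 75 mm long; thin stem 6 mm thick; white bristle head 32 mm thick, 45 mm long; end tuft. Origin on the handle's axis, 35 mm below its end and 165 mm above the tuft's tip: grip here, the fingertips then stay above the handle's foot. z axis: along the handle, from tuft to handle end. Starts in the rack's wide nest
- bristles (a point): middle of the bristle head, on its axis, 35 mm above the tuft's tip and 130 mm below the brush's origin; z axis as the brush's. It moves sideways as the stem bends. The head itself, 12 to 57 mm above the tip, is not squeezed
- tuft (a joint): how far the end tuft (14 mm thick, 12 mm long, at the brush's tip) is pushed up towards the bristle head: 0 free, 0.010 m fully pushed in, then hard. Spring, 600 N/m
- rack: wooden brush rack, fixed, foot 144 x 126 mm, 148 mm high; origin at its underside's centre, z up. Its board slopes, top leaning to -x, 35 degrees from vertical: up the nest is (-0.574, 0, 0.819), out of the nest, square to the board, (0.819, 0, 0.574) in its frame. Wide nest at y = 0; narrow lanes (28 mm) at y = 39 and -39 mm, one with a stencil brush ending 59 mm below the brush's origin
- nest (a point): where bristles lies when the brush is home in the wide nest: (0.0299, 0, 0.0587) in the rack's frame; z axis up along the nest. The cheeks are 40 mm apart, 62 mm long and reach 2 mm further out than the brush's axis; the head's lower face stands on two foot stops 23 mm below this point, with an 18 mm gap for the tuft
- jug: rinse jug, white stoneware, blue band, opaque, straight-sided, 125 mm high, 94 mm outside and 84 mm inside diameter; sits fast in the caddy. Origin: centre of its underside, 10 mm above the table; z up; x towards the pouring lip (handle on the -x side, below the rim). With the head upright against the lip's wall, bristles is 26 mm from the jug's axis
- caddy: low wooden caddy, fixed, 240 x 130 mm, walls 42 mm high. Origin: on its underside under the jug's axis. Its -x end holds the jug, its +x end (66 to 170 mm from the origin) paint bottles up to 90 mm high
- paintjar: white plastic paint jar with black cap, 44 mm across, 62 mm high, loose; origin at the centre of its underside. Leave alone
- paintpot: amber glass paint jar with black cap, 54 mm across, 60 mm high, loose; origin at the centre of its underside. Leave alone
- palette: white round palette dish, 110 mm across, 16 mm high, loose; origin at the centre of its underside. Leave alone
- handle_end (a point): top end of the brush's handle, 200 mm from the tuft's tip. The handle's foot is 75 mm below it; there the stem bends to all sides like a spring, so that the head gives way sideways: about 225 N/m at the middle of the head (2 N for 9 mm)
- saddle (a point): where the foot of the brush's handle rests (on the brush's axis, 30 mm below the brush's origin when home), between two horns 30 mm apart, 8 mm long, that reach 5 mm further out than the axis. Nothing of the rack is above the horns: the rest of the handle sticks out free. Let go more than 10 mm too high, the handle's foot slips behind the saddle
- rim (a point): centre of the jug's mouth, level with the rim, 125 mm above its underside. Inside the jug lies a level, perforated steel strainer disc, held by friction, the bottom for the brush: its top is anywhere from 83 to 108 mm below this point. Its height is not given: feel for it
There are look-alikes about, which are no part of the job. Of the things like the brush, leave any that is yellow; of the rest the larger one is meant.

How it is judged:
By the outcome, as a careful person would: the job done as asked, in the order asked, and still so for the second after the job is handed in, with the robot touching nothing.
It also fails if it takes over 72 s, if anything falls off the work surface, if the arm or the gripper's body presses on something with over 40 N, if the wrist force passes 120 N, or if a joint passes its speed limit or range.

## Working session

There is one attempt and no reset: what is moved stays moved. The work goes in short steps, Python scripts to look and compute and a tool call to move; the robot and the scene stay as the last step left them, time stands still between calls to the robot, and variables do not carry over. Pictures are saved under pics/ and viewed, and the job is handed in when it is done.

Besides the shell and the picture viewer there is one more tool, called in YAML: its name, and indented under it one key for each argument. arm_command: Moves the arm, as the interface text tells. Its arguments: {"type":"object","properties":{"increments":{"type":"array"}},"required":["increments"]}

```bash
ls; mkdir -p pics; python3 - <<'E'
from plant import ctrl
import cv2,numpy as np
o=ctrl.get_obs();print(o)
for n in("scene","top"):
    c=ctrl.camera(n);cv2.imwrite(f"pics/{n}0.png",c["color"][:,:,::-1]);np.savez(f"{n}0.npz",**c)
    print(n,c["camera_matrix"],c["cam_to_world"])
E
```

```text
pics
{'time': 0.0, 'q': array([ 1.56821716,  0.50186488, -0.42678461,  1.55146468,  0.22081471,
        1.13828416, -0.21029574]), 'joint_velocities': array([-0.00182955,  0.00080161,  0.00067535, -0.00043092, -0.00108692,
        0.00110995,  0.00138912]), 'joint_efforts': array([-8.63878613e-04, -5.69517767e+01, -5.81658438e+00, -2.80943191e+01,
        1.06370813e-02,  1.19453907e-02,  5.87772604e-06]), 'tcp_pos': array([ 0.17050086, -0.62653283,  0.23824196]), 'ee_rot': array([[ 2.62720944e-01, -9.64871750e-01, -4.60924806e-04],
       [-9.64869868e-01, -2.62721342e-01,  1.90630823e-03],
       [-1.96043774e-03, -5.60946410e-05, -9.99998077e-01]]), 'contact_force': array([ 0.86520422, -0.11546109,  0.11030661]), 'moment': array([ 0.00254194, -0.003056  ,  0.0216878 ]), 'grip_width': 0.08545384396695525}
scene [[486.23930167   0.         281.93278524]
 [  0.         486.23930167 205.8643336 ]
 [  0.           0.           1.        ]] [[-0.51089277  0.70688017 -0.48919219  1.14043402]
 [ 0.859536    0.42908983 -0.27763245  0.31365512]
 [ 0.01365452 -0.56231871 -0.82680785  1.16630747]
 [ 0.          0.          0.          1.        ]]
top [[501.91718054   0.         281.53961678]
 [  0.         501.91718054 202.58831251]
 [  0.           0.           1.        ]] [[ 0.01250019 -0.99271107  0.11986855  0.38887047]
 [-0.9996781  -0.0150539  -0.02042238  0.00584471]
 [ 0.02207801 -0.11957468 -0.9925797   1.2990972 ]
 [ 0.          0.          0.          1.        ]]
```

View pics/scene0.png

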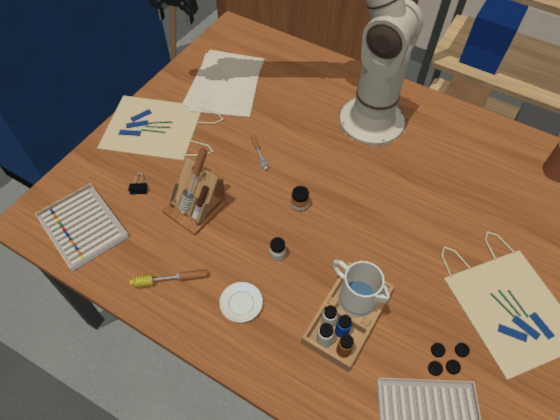

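View pics/top0.png

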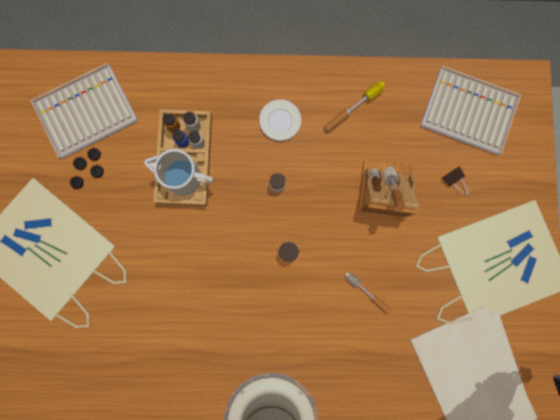

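```bash
python3 - <<'E'
import cv2,numpy as np
a=np.load("top0.npz");s=np.load("scene0.npz")
c=a["color"][:,:,::-1]
x=cv2.resize(c[140:230,340:440],None,fx=5,fy=5,interpolation=cv2.INTER_CUBIC)
y=cv2.resize(s["color"][130:240,150:240,::-1],None,fx=4,fy=4,interpolation=cv2.INTER_CUBIC)
cv2.imwrite("pics/zr.png",np.hstack([cv2.resize(x,(440,396)),cv2.resize(y,(360,440))[:396]]))
x=cv2.resize(c[95:215,140:220],None,fx=4,fy=4,interpolation=cv2.INTER_CUBIC)
y=cv2.resize(s["color"][250:370,300:400,::-1],None,fx=4,fy=4,interpolation=cv2.INTER_CUBIC)
cv2.imwrite("pics/zj.png",np.hstack([x,y]))
E
cat > h.py <<'E'
import numpy as np
def cloud(f):
    d=np.load(f);z=d["range_z"];K=d["camera_matrix"];T=d["cam_to_world"]
    v,u=np.mgrid[:z.shape[0],:z.shape[1]]
    P=np.stack([(u-K[0,2])/K[0,0]*z,(v-K[1,2])/K[1,1]*z,z],-1)@T[:3,:3].T+T[:3,3]
    P[z<=0]=np.nan
    return P,d["color"]
def proj(f,p):
    d=np.load(f);K=d["camera_matrix"];T=d["cam_to_world"]
    q=(np.atleast_2d(p)-T[:3,3])@T[:3,:3];q=q@K.T
    return q[:,:2]/q[:,2:]
E
python3 - <<'E'
from h import *
P,c=cloud("top0.npz")
for n,(u,v) in dict(rackc=(390,188),jug=(175,172)).items():
    print(n,P[v,u])
np.set_printoptions(precision=3,suppress=True,linewidth=200)
print((P[150:196:3,152:202:3,2]*1000).round(0))
# rack
print((P[160:222:3,355:425:3,2]*1000).round(0))
print(P[160,355],P[220,424])
E
```

```text
rackc [ 0.57601559 -0.28583901  0.08255089]
jug [0.61573662 0.25183164 0.03530942]
[[ -4.   1.  44.  42.  44.  44. 138. 138. 139.  nan  41.  43.  48.  39.  44.  43.  43.]
 [ -2.   2.  43.  43. 137. 129. 119. 115. 112. 114. 131. 133.  25.  23.  30.  41.  39.]
 [  3.   3.  42. 136. 122. 107.  93.  84.  77.  77.  86. 105. 140.  14.  16.  39.  48.]
 [138. 130. 136. 122. 104.  80.  72.  59.  46.  48.  47.  52.  70. 138.   8.  43.  42.]
 [123. 116. 130. 106.  87.  68.  49.  38.  34.  39.  35.  34.  36. 135.  77.  10.  19.]
 [122. 135. 120.  91.  70.  52.  39.  36.  40.  37.  35.  31.  35.  37. 128.  12.  13.]
 [133. 142. 109.  82.  62.  34.  33.  35.  32.  32.  30.  32.  34.  39. 130.  69.   8.]
 [136. 138. 111.  79.  51.  38.  32.  35.  36.  35.  32.  32.  36.  37. 127.  78.  15.]
 [ -2. 134. 112.  80.  46.  38.  35.  40.  37.  39.  31.  36.  35. 135. 127. 126. 125.]
 [ -2.  42. 130.  86.  46.  31.  36.  38.  36.  39.  32.  35.  36. 135. 108. 120. 125.]
 [  3.  44. 134. 105.  54.  38.  36.  36.  38.  35.  37.  34. 134. 120.  92.  74.  68.]
 [  3.  49.  38. 137.  86.  35.  32.  39.  34.  3
[... 2321 characters left out ...]
6. 135. 139. 133. 134. 136.   4.  -1.]
 [  1.   7.  28.  70.  90.  95. 107. 112. 120. 119. 119. 118. 119. 120. 195. 192. 194. 118. 116.   7.   1.  -3.   3.   3.]
 [  5.  10.  17.  29.  39.  46.  51.  60.  73.  68.  82.  88.  98. 103. 108. 118. 118. 120. 117. 117. 119.   3.   4.   2.]
 [ -4.   2.   6.  13.  14.  13.  19.  13.  10.  12.  27.  31.  31.  46.  56.  64.  70.  76.  85.  88.  -3.   1.  -4.   4.]
 [ -3.  -2.  -0.   4.   7.   1.   3.   2.  -0.   4.   9.  17.  10.  10.  13.  15.  16.   7.  -0.   2.   3.  -1.   1.  -4.]
 [  2.   4.   3.   4.   2.  -3.  -2.   1.  -1.  -5.   4.   1.   1.   3.   4.  -4.   1.   3.   3.   3.   1.  -2.  -3.  -2.]]
[ 0.662 -0.214  0.001] [ 0.506 -0.395 -0.002]
```

```bash
echo
```

```text
(no output)
```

View pics/zr.png

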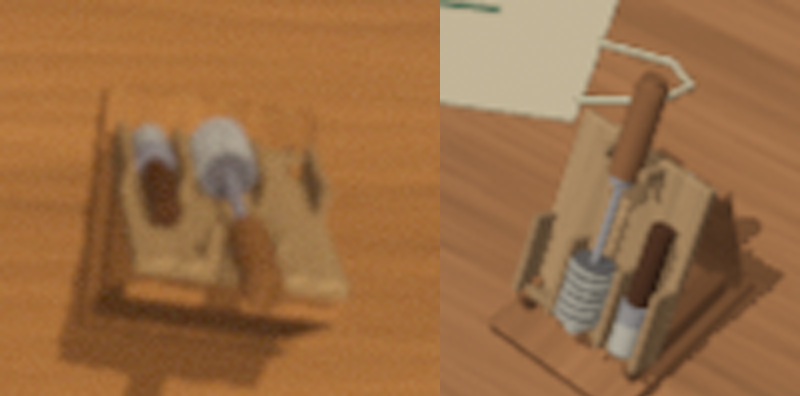

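View pics/zj.png

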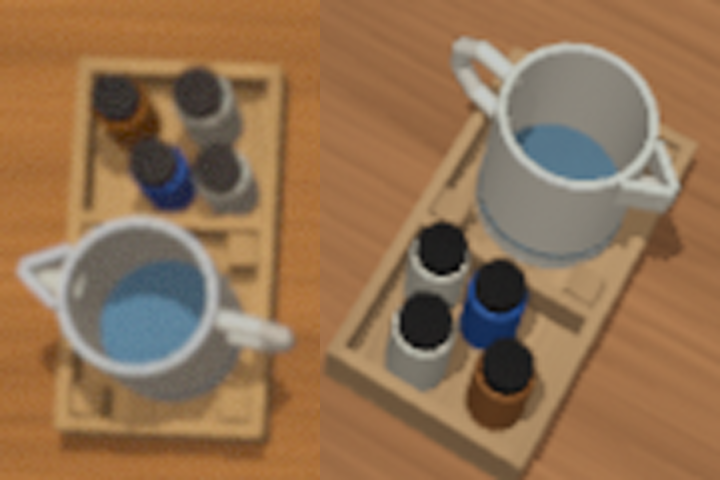

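```bash
cat > fit.py <<'E'
from h import *
from scipy.optimize import least_squares
import sys
np.set_printoptions(precision=4,suppress=True,linewidth=160)
u=np.array([-.5736,0,.8192]);B=np.array([.0299,0,.0587])
def R(a): return np.array([[np.cos(a),-np.sin(a),0],[np.sin(a),np.cos(a),0],[0,0,1]])
def brushsdf(p): # rack frame
    d=p-B;t=d@u;r=np.linalg.norm(d-t[:,None]*u,axis=1)
    def cyl(a,b,rad):
        q=np.stack([r-rad,np.maximum(a-t,t-b)],1)
        return np.linalg.norm(np.maximum(q,0),axis=1)+np.minimum(q.max(1),0)
    return np.min([cyl(-22.5e-3,22.5e-3,.016),cyl(.02,.09,.003),cyl(.09,.165,.011)],0)
def fitrack(files,x0):
    Q=[]
    for f in files:
        P,c=cloud(f);P=P.reshape(-1,3)
        Q.append(P[(np.abs(P[:,0]-x0[0])<.13)&(np.abs(P[:,1]-x0[1])<.13)&(P[:,2]>.02)])
    for it in range(4):
        def res(x,S=None,full=False):
            o=[]
            for k,q in enumerate(Q):
                p=(q-np.array([x[0],x[1],0]))@R(x[2])
                s=brushsdf(p)
                m=S[k] if S is not None else (np.abs(s)<.008)&(p@np.array([.819,0,.574])>(B@np.array([.819,0,.574])-.004))
                if full:o.append(m)
                else:o.append(s[m])
            return o if full else np.concatenate(o)
        S=res(x0,None,True)
        r=least_squares(lambda x:res(x,S),x0,loss="soft_l1",f_scale=.002);x0=r.x
    return x0,[m.sum() for m in S],np.abs(r.fun).mean()
def fitfoot(f,x):
    pass
if __name__=="__main__":
    for fs in(["top0.npz"],["scene0.npz"],["top0.npz","scene0.npz"]):
        for y0 in(-.2,0,.2): print(fs,y0,*fitrack(fs,np.array([.58,-.275,y0])))
    # board normal
    for f in("top0.npz","scene0.npz"):
        P,c=cloud(f);P=P.reshape(-1,3)
        q=P[(np.abs(P[:,0]-.58)<.1)&(np.abs(P[:,1]+.28)<.1)&(P[:,2]>.05)&(P[:,2]<.13)]
        rng=np.random.default_rng(0);best=0
        for i in range(3000):
            a=q[rng.choice(len(q),3,False)];n=np.cross(a[1]-a[0],a[2]-a[0]);n/=np.linalg.norm(n)+1e-12
            if n[2]<0:n=-n
            if abs(n[2]-.574)>.08 or n[0]<0: continue
            m=np.abs((q-a[0])@n)<.003
            if m.sum()>best:best=m.sum();bm=m
        w=q[bm];c0=w.mean(0);n=np.linalg.svd(w-c0)[2][2];n*=np.sign(n[2]);print(f,best,n,"yaw",np.arctan2(n[1],n[0]),"c",c0)
    # jug rim
    for f in("top0.npz","scene0.npz"):
        P,c=cloud(f);P=P.reshape(-1,3)
        q=P[(np.abs(P[:,0]-.61)<.07)&(np.abs(P[:,1]-.25)<.09)&(P[:,2]>.129)&(P[:,2]<.145)]
        r=least_squares(lambda x:np.hypot(q[:,0]-x[0],q[:,1]-x[1])-.0445,[.61,.25],loss="soft_l1",f_scale=.002)
        j=r.x;print(f,"jug",j,len(q),np.median(q[:,2]))
        w=P[(np.hypot(P[:,0]-j[0],P[:,1]-j[1])>.052)&(np.hypot(P[:,0]-j[0],P[:,1]-j[1])<.085)&(P[:,2]>.1)&(P[:,2]<.15)]
        for s in(1,-1):
            v=w[(w[:,1]-j[1])*s>0]-[*j,0];print(s,len(v),np.degrees(np.arctan2(v[:,1].mean(),v[:,0].mean())),v[:,2].max(),np.hypot(v[:,0],v[:,1]).max())
        v=P[(np.hypot(P[:,0]-j[0],P[:,1]-j[1])<.03)&(P[:,2]<.06)];print("bottom",np.median(v[:,2]),len(v), v[:,2].std())
E
python3 fit.py
```

```text
['top0.npz'] -0.2 [ 0.5806 -0.2885 -0.1094] [np.int64(461)] 0.0018065605470199255
['top0.npz'] 0 [ 0.5806 -0.2873 -0.0875] [np.int64(463)] 0.0019503628263286752
['top0.npz'] 0.2 [ 0.5811 -0.2734  0.1916] [np.int64(399)] 0.0026801455412199604
['scene0.npz'] -0.2 [ 0.5799 -0.2882 -0.0705] [np.int64(544)] 0.0023853518967343924
['scene0.npz'] 0 [ 0.5802 -0.2843  0.0176] [np.int64(515)] 0.0026096316342534656
['scene0.npz'] 0.2 [ 0.5803 -0.2746  0.214 ] [np.int64(501)] 0.0030837352440779503
['top0.npz', 'scene0.npz'] -0.2 [ 0.5803 -0.2882 -0.0869] [np.int64(472), np.int64(540)] 0.0022031683741097004
['top0.npz', 'scene0.npz'] 0 [ 0.5805 -0.2861 -0.0419] [np.int64(456), np.int64(520)] 0.00220816427457353
['top0.npz', 'scene0.npz'] 0.2 [ 0.5807 -0.274   0.2011] [np.int64(405), np.int64(496)] 0.002949356886254601
top0.npz 489 [ 0.8117 -0.0919  0.5768] yaw -0.11277716706976956 c [ 0.5677 -0.2895  0.0929]
scene0.npz 617 [ 0.8064 -0.0937  0.584 ] yaw -0.11570652347874497 c [ 0.5644 -0.2908  0.0954]
top0.npz jug [0.6062 0.2363] 369 0.13559242869104438
1 81 75.59788939154801 0.14185850468292305 0.0690268181093643
-1 75 -103.314600105234 0.13152672238072705 0.0847565216602911
bottom 0.03503355833211619 351 0.002531239210639597
scene0.npz jug [0.6077 0.2364] 381 0.13447084636479234
1 96 75.28722629198532 0.14192226448875833 0.06833821289321072
-1 65 -102.18152464140404 0.1284558376557059 0.08494506551641545
bottom 0.03441067983840218 112 0.00199256155251686
```

arm_command:
  increments:
    - [3.5,3.4,2,7,8.5]
    - [7,6.8,4,14,8.5]
    - [10.5,10.2,5,21,8.5]
    - [14,13.6,5,28,8.5]
    - [17.5,17,5,35,8.5]

```text
time: 0.6
tcp_pos: [0.3448, -0.457, 0.2888]
ee_rot: [[0.772, -0.636, -0.001], [-0.636, -0.772, 0.0], [-0.001, 0.0, -1.0]]
contact_force: [1.1, -0.6, -0.2]
grip_width: 0.085
```

arm_command:
  increments:
    - [3.5,3.4,0,7,8.5]
    - [7,6.8,0,14,8.5]
    - [10.5,10.2,0,21,8.5]
    - [14,13.6,0,28,8.5]
    - [18,17.2,0,34,8.5]

```text
time: 1.1
tcp_pos: [0.5226, -0.2862, 0.2886]
ee_rot: [[0.996, -0.092, -0.002], [-0.092, -0.996, -0.001], [-0.002, 0.001, -1.0]]
contact_force: [0.2, -0.7, 0.2]
grip_width: 0.0851
```

```bash
python3 - <<'E'
from plant import ctrl
import cv2,numpy as np
c=ctrl.camera("wrist");np.savez("wrist1.npz",**c)
cv2.imwrite("pics/w1.png",c["color"][:,:,::-1])
o=ctrl.get_obs();print(o["tcp_pos"],np.degrees(np.arctan2(o["ee_rot"][1,0],o["ee_rot"][0,0])),o["q"])
from fit import *
for y0 in(-.2,0): print(*fitrack(["wrist1.npz"],np.array([.58,-.287,y0])));print(*fitrack(["wrist1.npz","top0.npz","scene0.npz"],np.array([.58,-.287,y0])))
P,_=cloud("wrist1.npz");print(np.nanmin(P.reshape(-1,3),0),np.nanmax(P.reshape(-1,3),0))
E
```

```text
[ 0.52940636 -0.27662357  0.28934405] -4.342427707024611 [ 1.06459319  0.44679905 -0.83835875  1.62381391  0.34231394  1.22399339
  0.08253466]
[ 0.5778 -0.2907 -0.1263] [np.int64(3475)] 0.001130660312305172
[ 0.5782 -0.2907 -0.1261] [np.int64(3451), np.int64(469), np.int64(540)] 0.0014307052582653269
[ 0.5778 -0.2906 -0.1241] [np.int64(3479)] 0.0011235045695986157
[ 0.5782 -0.2904 -0.1209] [np.int64(3469), np.int64(471), np.int64(548)] 0.001447857568952707
[ 0.1037 -0.6914 -0.0041] [ 0.8795 -0.0797  0.3704]
```

View pics/w1.png

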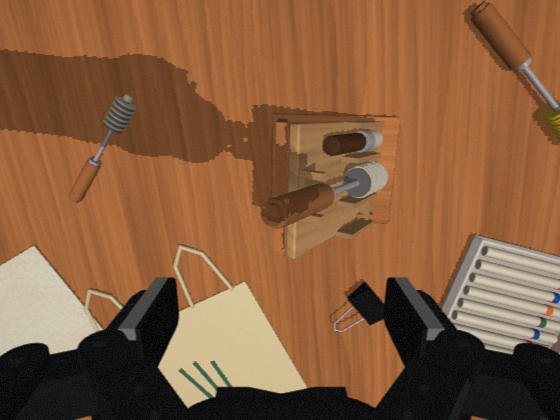

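arm_command:
  increments:
    - [-0.3,-0.7,-3,-1.2,8.5]
    - [-0.35,-0.75,-7,-2.5,8.5]
    - [-0.35,-0.75,-10,-2.5,8.5]
    - [-0.35,-0.75,-12,-2.5,8.5]
    - [-0.35,-0.75,-12.1,-2.5,8.5]

```text
time: 1.65
tcp_pos: [0.5233, -0.2834, 0.1648]
ee_rot: [[0.993, -0.12, -0.001], [-0.119, -0.993, 0.008], [-0.002, -0.008, -1.0]]
contact_force: [0.1, -0.1, 1.1]
grip_width: 0.0849
```

```bash
cat > look.py <<'E'
import sys,cv2,numpy as np
from plant import ctrl
n=sys.argv[1];box=eval(sys.argv[2]) if len(sys.argv)>2 else None
c=ctrl.camera("scene");np.savez(f"scene{n}.npz",**c)
im=c["color"][:,:,::-1]
b=box or (140,60,280,260)
im=cv2.resize(im[b[1]:b[3],b[0]:b[2]],None,fx=4,fy=4,interpolation=cv2.INTER_CUBIC)
s=min(1,600/im.shape[0],800/im.shape[1]);im=cv2.resize(im,None,fx=s,fy=s)
w=ctrl.camera("wrist")
cv2.imwrite(f"pics/s{n}.png",im[:, :]);cv2.imwrite(f"pics/w{n}.png",w["color"][:,:,::-1])
o=ctrl.get_obs();print(o["time"],o["tcp_pos"].round(4),"yaw",np.degrees(np.arctan2(o["ee_rot"][1,0],o["ee_rot"][0,0])).round(2),"F",o["contact_force"].round(2),"M",o["moment"].round(3),"w",o["grip_width"].round(4))
E
python3 look.py 2
```

```text
Traceback (most recent call last):
  File "look.py", line 11, in <module>
    o=ctrl.get_obs();print(o["time"],o["tcp_pos"].round(4),"yaw",np.degrees(np.arctan2(o["ee_rot"][1,0],o["ee_rot"][0,0])).round(2),"F",o["contact_force"].round(2),"M",o["moment"].round(3),"w",o["grip_width"].round(4))
                                                                                                                                                                                                 ^^^^^^^^^^^^^^^^^^^^^
AttributeError: 'float' object has no attribute 'round'
```

View pics/s2.png

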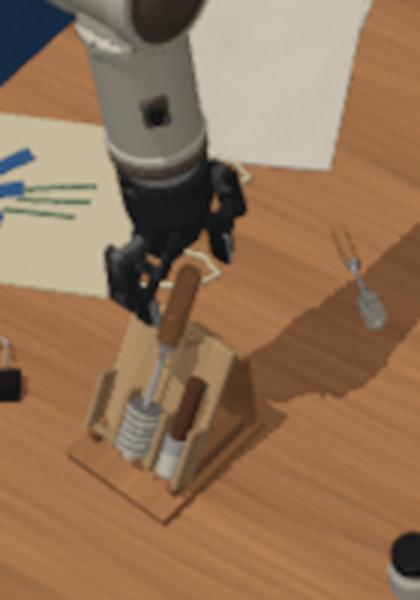

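View pics/w2.png

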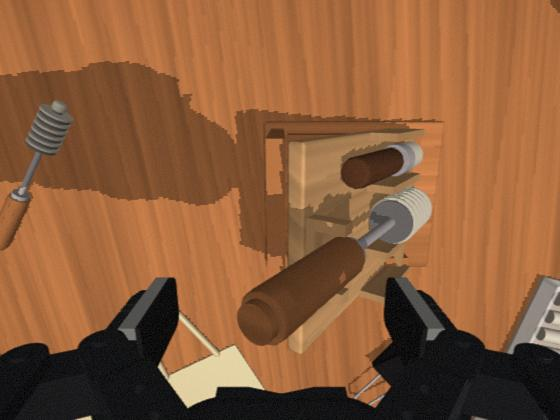

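```bash
sed -i 's/o\["grip_width"\].round(4)/round(float(o["grip_width"]),4)/; s/w=ctrl.camera("wrist")/w=ctrl.camera("wrist");np.savez(f"wrist{n}.npz",**w)/' look.py; python3 look.py 2; python3 - <<'E'
from fit import *
f="wrist2.npz"
x,n,e=fitrack([f],np.array([.5785,-.2903,-.12]));print(x,n,e)
x,n,e=fitrack([f,"wrist1.npz"],np.array([.5785,-.2903,-.12]));print(x,n,e)
for t in (.1,.13,.165): print("axis",R(x[2])@(B+t*u)+[x[0],x[1],0])
print(proj(f,[[.5233,-.2834,.175],[.5233,-.2834,.19]]))
P,c=cloud(f);print(P[320,262],P[300,300])
E
```

```text
1.85 [ 0.5268 -0.2845  0.1698] yaw -6.86 F [ 0.23  0.3  -0.01] M [-0.01  -0.01  -0.009] w 0.0851
[ 0.5781 -0.2904 -0.1202] [np.int64(9545)] 0.0009114479865506566
[ 0.578  -0.2905 -0.1222] [np.int64(9539), np.int64(3465)] 0.0009665218006465754
axis [ 0.5508 -0.2871  0.1406]
axis [ 0.5337 -0.285   0.1652]
axis [ 0.5138 -0.2826  0.1939]
[[275.3229 293.094 ]
 [274.9098 313.4757]]
[ 0.5191 -0.2813  0.1966] [ 0.533  -0.282   0.1849]
```

arm_command:
  increments:
    - [0.2,0,0,0,7.5]
    - [0.4,-0.05,0,0,6.5]
    - [0.6,-0.07,0,0,5.8]
    - [0.6,-0.07,0,0,5.6]
    - [0.8,-0.1,0.1,0,5.6]

```text
time: 2.35
tcp_pos: [0.5346, -0.2855, 0.1707]
ee_rot: [[0.993, -0.119, 0.006], [-0.119, -0.993, 0.004], [0.006, -0.004, -1.0]]
contact_force: [0.3, -0.9, 0.5]
grip_width: 0.0558
```

arm_command:
  increments:
    - [0.4,-0.05,0.3,0,5.5]
    - [0.8,-0.1,0.6,0,5.4]
    - [1.2,-0.15,0.8,0,5.2]
    - [1.6,-0.2,1.1,0,5.0]
    - [2.0,-0.25,1.4,0,5.0]

```text
time: 2.85
tcp_pos: [0.5551, -0.2879, 0.185]
ee_rot: [[0.993, -0.119, 0.006], [-0.119, -0.993, 0.004], [0.006, -0.005, -1.0]]
contact_force: [-0.2, -0.6, 0.7]
grip_width: 0.0499
```

```bash
python3 look.py 3
```

```text
2.95 [ 0.5557 -0.2879  0.1853] yaw -6.84 F [ 0.56  0.43 -0.34] M [0.051 0.044 0.02 ] w 0.0502
```

View pics/s3.png

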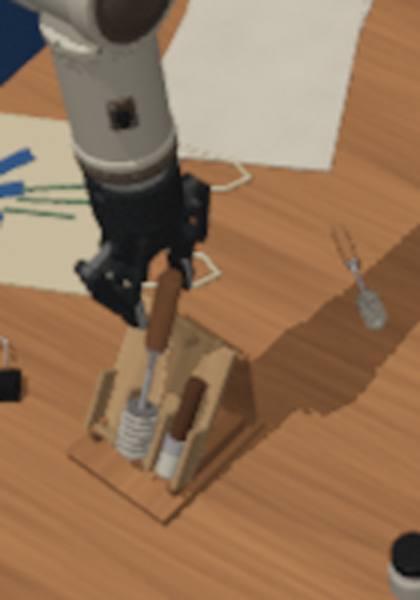

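View pics/w3.png

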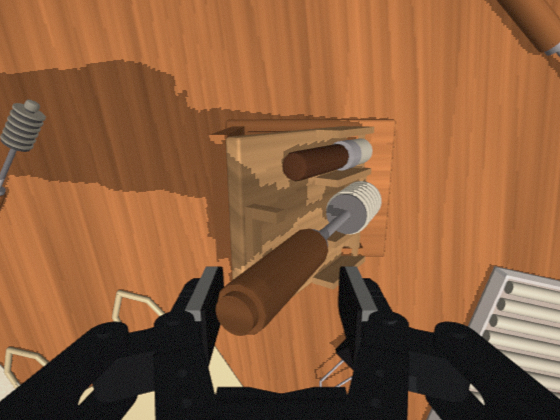

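arm_command:
  increments:
    - [0.5,-0.06,0.3,0,4.8]
    - [1.0,-0.12,0.5,0,4.6]
    - [1.5,-0.18,0.8,0,4.4]
    - [2.0,-0.24,1.0,0,4.2]
    - [2.5,-0.3,1.2,0,4.0]

```text
time: 3.45
tcp_pos: [0.5812, -0.2909, 0.1975]
ee_rot: [[0.993, -0.119, 0.008], [-0.119, -0.993, 0.004], [0.007, -0.004, -1.0]]
contact_force: [-0.1, -1.2, 0.6]
grip_width: 0.04
```

```bash
python3 look.py 4
```

```text
3.55 [ 0.5817 -0.2908  0.1977] yaw -6.82 F [-0.17 -0.55 -0.39] M [-0.01   0.043  0.031] w 0.0402
```

View pics/s4.png

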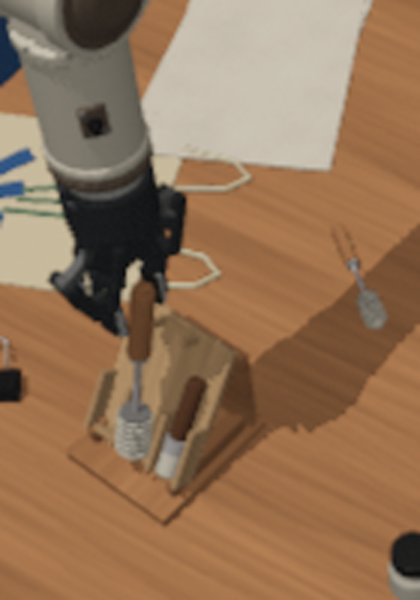

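View pics/w4.png

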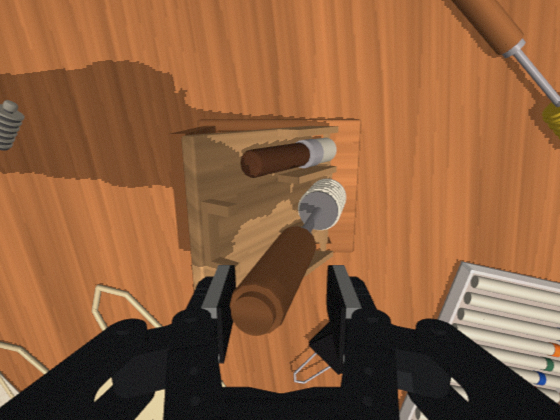

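arm_command:
  increments:
    - [0.4,-0.05,0.2,0,3.8]
    - [0.8,-0.1,0.4,0,3.6]
    - [1.2,-0.14,0.6,0,3.4]
    - [1.6,-0.19,0.7,0,3.2]
    - [2.0,-0.24,0.8,0,3.0]

```text
time: 4.05
tcp_pos: [0.6021, -0.2932, 0.2058]
ee_rot: [[0.993, -0.119, 0.009], [-0.119, -0.993, 0.004], [0.008, -0.005, -1.0]]
contact_force: [0.3, 0.9, 0.0]
grip_width: 0.0295
```

```bash
python3 look.py 5; python3 - <<'E'
from h import *
from scipy.optimize import least_squares
np.set_printoptions(precision=4,suppress=True)
# fit handle cylinder
def handle(f,zlo,zhi,c0):
    P,c=cloud(f);c=c.astype(int);m=(c[...,0]-c[...,2]>25)&(c[...,0]<190)
    m&=(np.hypot(P[...,0]-c0[0],P[...,1]-c0[1])<.035)&(P[...,2]>zlo)&(P[...,2]<zhi)
    q=P[m]
    zm=(zlo+zhi)/2
    def res(x):
        d=np.array([x[2],x[3],1]);d/=np.linalg.norm(d);w=q-[x[0],x[1],zm];t=w@d
        return np.linalg.norm(w-t[:,None]*d,axis=1)-.011
    r=least_squares(res,[c0[0],c0[1],0,0],loss="soft_l1",f_scale=.002);return r.x,len(q),np.abs(r.fun).mean(),q[:,2].max()
for f in("wrist5.npz","scene5.npz"): print(handle(f,.165,.24,(.6,-.293)))
E
```

```text
4.15 [ 0.6024 -0.2931  0.2058] yaw -6.81 F [ 0.28 -0.01 -0.07] M [ 0.022 -0.005  0.007] w 0.0299
(array([ 0.5997, -0.2932, -0.1753, -0.0274]), 4775, np.float64(0.002473664390909188), np.float64(0.23984610369270815))
(array([ 0.6007, -0.2934, -0.1607, -0.0013]), 182, np.float64(0.0023251435456256406), np.float64(0.23665576221673013))
```

View pics/w5.png

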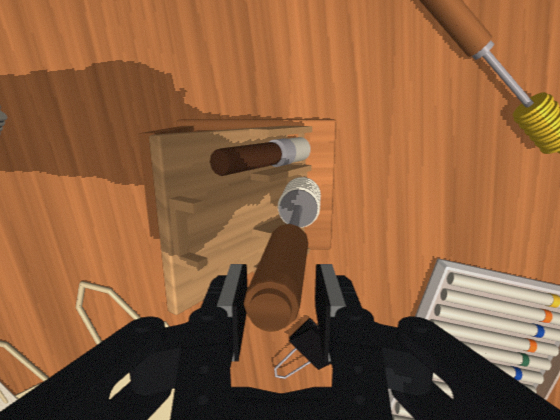

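View pics/s5.png

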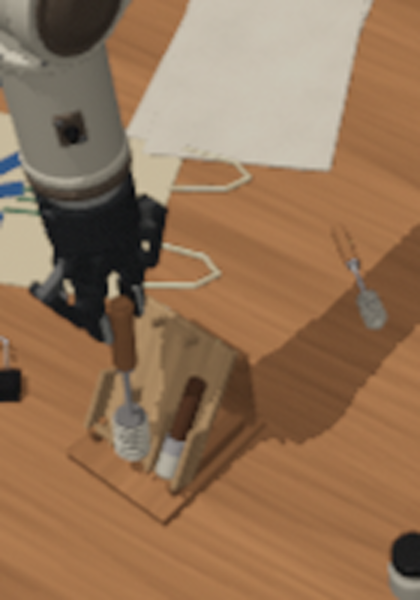

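arm_command:
  increments:
    - [0.4,-0.05,0,0,2.9]
    - [0.8,-0.1,-0.3,0,2.8]
    - [1.0,-0.12,-0.8,0,2.6]
    - [1.0,-0.12,-0.8,0,2.2]
    - [1.0,-0.12,-0.8,0,1.5]

```text
time: 4.65
tcp_pos: [0.6123, -0.2941, 0.1973]
ee_rot: [[0.993, -0.118, 0.009], [-0.118, -0.993, 0.004], [0.008, -0.005, -1.0]]
contact_force: [0.5, -0.7, -1.4]
grip_width: 0.0205
```

arm_command:
  increments:
    - [0,0,0,0,1.5]
    - [0,0,0,0,1.5]
    - [0,0,0,0,1.5]
    - [0,0,0,0,1.5]
    - [0,0,0,0,1.5]

```text
time: 5.15
tcp_pos: [0.6122, -0.2942, 0.1974]
ee_rot: [[0.993, -0.118, 0.009], [-0.118, -0.993, 0.004], [0.008, -0.005, -1.0]]
contact_force: [1.3, 0.3, -0.5]
grip_width: 0.02
```

```bash
python3 look.py 6
```

```text
5.25 [ 0.6123 -0.2942  0.1974] yaw -6.8 F [ 0.97 -0.61 -0.63] M [-0.017 -0.172 -0.009] w 0.0205
```

View pics/w6.png

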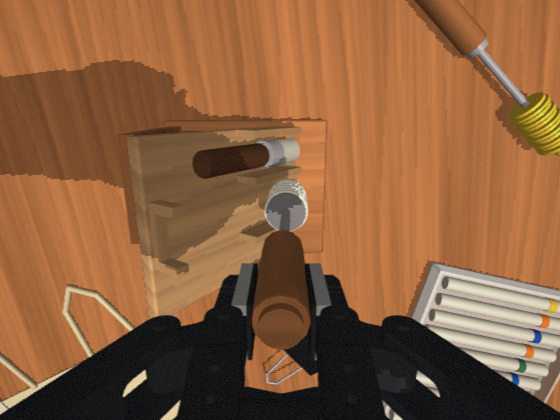

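View pics/s6.png

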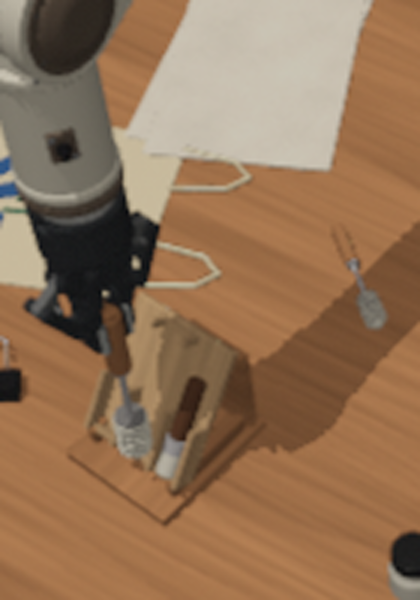

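arm_command:
  increments:
    - [0,0,1,0,1.5]
    - [0,0,3,0,1.5]
    - [0,0,6,0,1.5]
    - [0,0,10,0,1.5]
    - [0,0,13,0,1.5]

```text
time: 5.75
tcp_pos: [0.6126, -0.294, 0.3305]
ee_rot: [[0.993, -0.118, 0.011], [-0.118, -0.993, 0.004], [0.01, -0.005, -1.0]]
contact_force: [0.5, -0.2, -0.4]
grip_width: 0.0204
```

```bash
python3 look.py 7 "(100,0,280,260)"; cat > hf.py <<'E'
from h import *
from scipy.optimize import least_squares
np.set_printoptions(precision=4,suppress=True)
def brush(f,tcp,zt=.164):
    """fit whole brush axis: point at TCP height and slope"""
    P,c=cloud(f);q=P.reshape(-1,3)
    d=q-tcp
    m=(np.hypot(d[:,0],d[:,1])<.03)&(d[:,2]<-.035)&(d[:,2]>-zt-.002)
    q=d[m]
    h=-q[:,2]
    def res(x):
        ax=np.stack([x[0]-x[2]*h,x[1]-x[3]*h],1);r=np.hypot(*(q[:,:2]-ax).T)
        # expected radii by height along
        t=zt+x[4]-h   # above tip
        R=np.where(t<.012,.007,np.where(t<.057,.016,np.where(t<.125,.003,.011)))
        return r-R
    best=None
    for dz in np.arange(-.012,.0121,.002):
        r=least_squares(lambda x:res([*x,dz]),[0,0,0,0],loss="soft_l1",f_scale=.002)
        if best is None or r.cost<best[0]:best=(r.cost,dz,r.x,len(q))
    return best
if __name__=="__main__":
    import sys
    from plant import ctrl
    t=ctrl.get_obs()["tcp_pos"]
    for k in("wrist","scene"):print(k,brush(f"{k}{sys.argv[1]}.npz",t))
E
python3 hf.py 7
```

```text
5.85 [ 0.6148 -0.2942  0.334 ] yaw -6.8 F [ 0.53  0.37 -0.31] M [ 0.043 -0.037  0.003] w 0.0206
wrist (np.float64(0.00894154745158308), np.float64(0.002), array([-0.0007,  0.0001, -0.033 ,  0.0156]), 1900)
scene (np.float64(0.001066335119582693), np.float64(0.008), array([-0.0011,  0.0011, -0.0172,  0.0145]), 306)
```

View pics/s7.png

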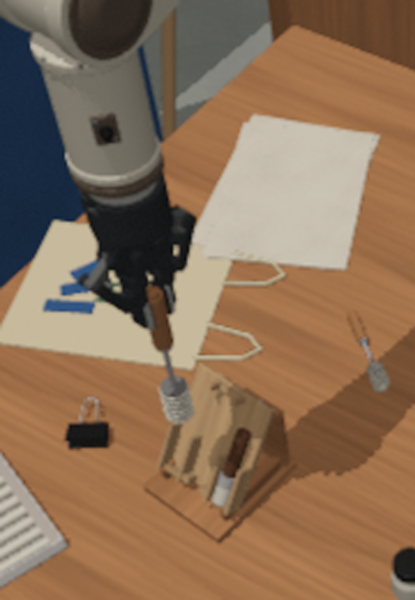

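View pics/w7.png

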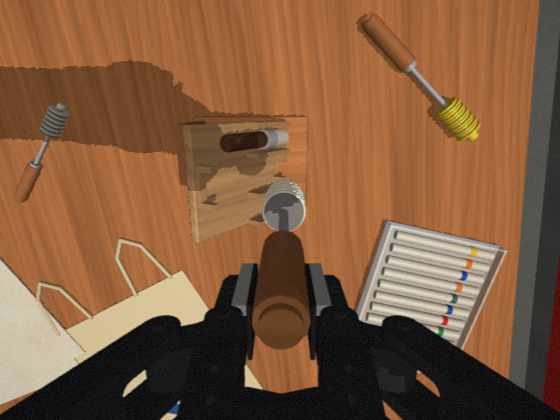

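arm_command:
  increments:
    - [0,2,0.5,0,1.5]
    - [0,6,0.5,0,1.5]
    - [0,10.5,0.5,0,1.5]
    - [-0.2,15,0.5,0,1.5]
    - [-0.2,19.5,0.5,0,1.5]

```text
time: 6.35
tcp_pos: [0.6114, -0.096, 0.3384]
ee_rot: [[0.993, -0.117, 0.016], [-0.117, -0.993, 0.001], [0.015, -0.003, -1.0]]
contact_force: [1.1, 0.0, -1.1]
grip_width: 0.0204
```

arm_command:
  increments:
    - [-0.1,4.5,0,0,1.5]
    - [-0.2,9,0,0,1.5]
    - [-0.3,13.5,0,0,1.5]
    - [-0.4,18,0,0,1.5]
    - [-0.5,22,0,0,1.5]

```text
time: 6.85
tcp_pos: [0.6044, 0.1277, 0.3379]
ee_rot: [[0.993, -0.115, 0.014], [-0.115, -0.993, 0.001], [0.014, -0.003, -1.0]]
contact_force: [0.5, 0.1, -0.8]
grip_width: 0.0204
```

```bash
python3 look.py 8 "(240,100,420,370)"
```

```text
6.95 [0.6028 0.1342 0.3385] yaw -6.0 F [0.03 1.6  0.02] M [ 0.002  0.061 -0.058] w 0.0206
```

View pics/w8.png

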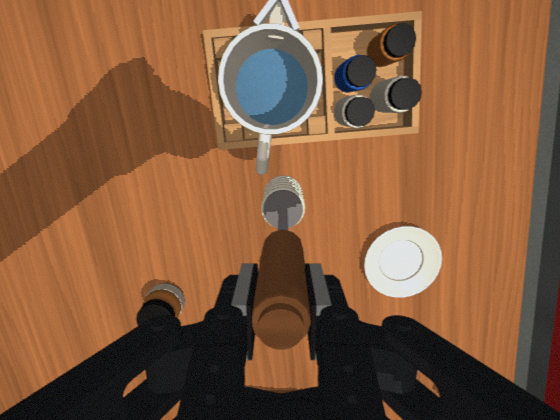

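```bash
python3 hf.py 8; python3 - <<'E'
from h import *
from scipy.optimize import least_squares
np.set_printoptions(precision=4,suppress=True)
for f in("wrist8.npz","wrist7.npz"):
    P,c=cloud(f);P=P.reshape(-1,3)
    q=P[(np.abs(P[:,0]-.607)<.06)&(np.abs(P[:,1]-.236)<.06)&(P[:,2]>.129)&(P[:,2]<.14)]
    if len(q)<50: continue
    r=least_squares(lambda x:np.hypot(q[:,0]-x[0],q[:,1]-x[1])-.0445,[.607,.236],loss="soft_l1",f_scale=.002);j=r.x
    rr=np.hypot(P[:,0]-j[0],P[:,1]-j[1]);print(j,len(q),np.median(q[:,2]))
    w=P[(rr>.052)&(rr<.085)&(P[:,2]>.1)&(P[:,2]<.15)]
    for s in(1,-1):
        v=w[(w[:,1]-j[1])*s>0]-[*j,0];print(s,len(v),np.degrees(np.arctan2(v[:,1].mean(),v[:,0].mean())))
    v=P[(rr<.035)&(P[:,2]<.07)];print(np.median(v[:,2]),v[:,2].std(),len(v))
E
```

```text
wrist (np.float64(0.008643165166372162), np.float64(0.004), array([-0.0012,  0.0021, -0.0231, -0.0214]), 2038)
scene (np.float64(0.0011753533736031975), np.float64(0.004), array([ 0.0032, -0.0063, -0.0157,  0.0101]), 317)
[0.6046 0.2354] 2412 0.1347841883075458
1 560 77.15494861395548
-1 386 -103.01501021269793
0.034001983818375325 0.0008587842778355158 3000
```

arm_command:
  increments:
    - [0.1,4,0,0,1.5]
    - [0.15,8,0,0,1.5]
    - [0.15,10,0,0,1.5]
    - [0.15,11,0,0,1.5]
    - [0.15,11,0,0,1.5]

```text
time: 7.45
tcp_pos: [0.603, 0.2458, 0.338]
ee_rot: [[0.995, -0.101, 0.013], [-0.102, -0.995, 0.006], [0.012, -0.007, -1.0]]
contact_force: [1.0, -0.7, -1.0]
grip_width: 0.0207
```

```bash
python3 look.py 9 "(260,120,440,370)";python3 hf.py 9
```

```text
7.55 [0.6044 0.2426 0.3381] yaw -6.07 F [ 1.19  0.21 -1.58] M [-0.034  0.087 -0.004] w 0.0205
wrist (np.float64(0.008516876890292903), np.float64(0.004), array([-0.0015,  0.0015, -0.0256,  0.0106]), 1962)
scene (np.float64(0.0012319447485858862), np.float64(0.004), array([-0.0007,  0.0035, -0.0157,  0.0021]), 331)
```

View pics/s9.png

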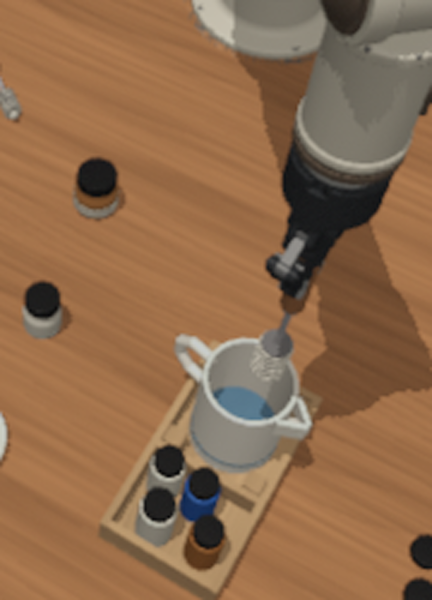

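View pics/w9.png

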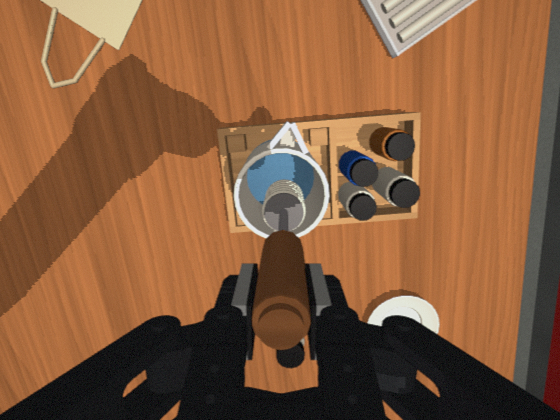

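arm_command:
  increments:
    - [0.05,0.1,-1.5,0,1.5]
    - [0.05,0.1,-4,0,1.5]
    - [0.05,0.1,-6.5,0,1.5]
    - [0.05,0.1,-8.5,0,1.5]
    - [0.05,0.1,-9,0,1.5]

```text
time: 8.05
tcp_pos: [0.6039, 0.2403, 0.2441]
ee_rot: [[0.994, -0.108, 0.009], [-0.108, -0.994, 0.001], [0.008, -0.002, -1.0]]
contact_force: [-0.3, -0.7, -0.2]
grip_width: 0.0202
```

```bash
python3 look.py 10 "(260,120,440,370)"
```

```text
8.15 [0.6048 0.2417 0.2466] yaw -6.18 F [-0.06  0.65 -0.45] M [-0.033 -0.014  0.019] w 0.0209
```

View pics/w10.png

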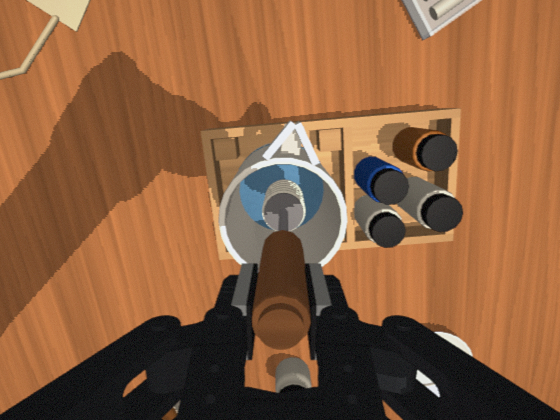

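arm_command:
  increments:
    - [0.2,0.7,0,0,1.5]
    - [0.35,1.4,0,0,1.5]
    - [0.45,1.9,0,0,1.5]
    - [0.55,2.35,0,0,1.5]
    - [0.55,2.35,0,0,1.5]

```text
time: 8.65
tcp_pos: [0.6103, 0.2658, 0.247]
ee_rot: [[0.994, -0.107, 0.012], [-0.107, -0.994, 0.002], [0.011, -0.003, -1.0]]
contact_force: [-0.1, -2.1, 0.6]
grip_width: 0.0208
```

```bash
python3 look.py 11 "(260,120,440,370)"; python3 -c "
from plant import ctrl
import numpy as np
o=ctrl.get_obs();print(o['time'],o['contact_force'],o['moment'])"; python3 hf.py 11
```

```text
8.75 [0.6103 0.265  0.2467] yaw -6.18 F [-0.97 -2.15  0.44] M [-0.637  0.082 -0.047] w 0.0208
8.75 [-0.97065035 -2.14658119  0.43635147] [-0.63710014  0.0817307  -0.04650703]
wrist (np.float64(0.026212360205539468), np.float64(0.002), array([ 0.0029, -0.0023,  0.0272, -0.0704]), 3301)
scene (np.float64(0.003927161592580298), np.float64(0.0), array([-0.0016, -0.0003, -0.0682, -0.0237]), 449)
```

View pics/w11.png

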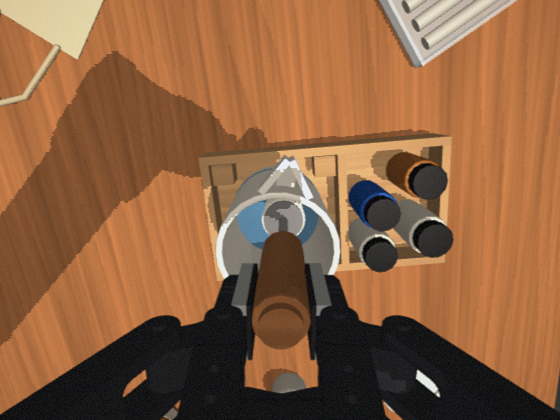

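View pics/s11.png

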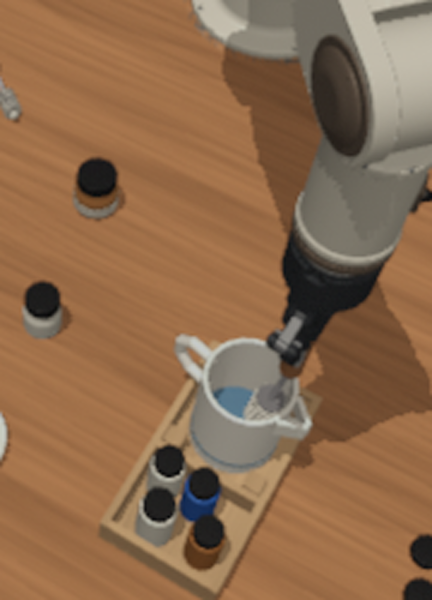

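arm_command:
  increments:
    - [-0.1,-0.35,-0.5,0,1.5]
    - [-0.1,-0.35,-1.5,0,1.5]
    - [-0.1,-0.35,-2.5,0,1.5]
    - [-0.1,-0.35,-3.4,0,1.5]
    - [-0.1,-0.35,-4,0,1.5]

```text
time: 9.25
tcp_pos: [0.6087, 0.2612, 0.205]
ee_rot: [[0.994, -0.107, 0.01], [-0.107, -0.994, 0.002], [0.009, -0.003, -1.0]]
contact_force: [0.3, -0.6, -0.0]
grip_width: 0.0207
```

arm_command:
  increments:
    - [0,0,-0.1,0,1.5]
    - [0,0,-0.2,0,1.5]
    - [0,0,-0.3,0,1.5]
    - [0,0,-0.4,0,1.5]
    - [0,0,-0.4,0,1.5]

```text
time: 9.75
tcp_pos: [0.6088, 0.2613, 0.2012]
ee_rot: [[0.994, -0.107, 0.01], [-0.107, -0.994, 0.002], [0.01, -0.003, -1.0]]
contact_force: [-0.2, -0.1, -0.8]
grip_width: 0.0204
```

arm_command:
  increments:
    - [0,0,-0.05,0,1.5]
    - [0,0,-0.1,0,1.5]
    - [0,0,-0.2,0,1.5]
    - [0,0,-0.2,0,1.5]
    - [0,0,-0.2,0,1.5]

```text
time: 10.25
tcp_pos: [0.6088, 0.2613, 0.1991]
ee_rot: [[0.994, -0.107, 0.01], [-0.108, -0.994, 0.002], [0.01, -0.003, -1.0]]
contact_force: [-0.3, -0.7, -0.9]
grip_width: 0.0207
```

arm_command:
  increments:
    - [0.02,0.05,-0.1,0,1.5]
    - [0.03,0.1,-0.2,0,1.5]
    - [0.04,0.15,-0.3,0,1.5]
    - [0.04,0.15,-0.3,0,1.5]
    - [0.04,0.15,-0.3,0,1.5]

```text
time: 10.75
tcp_pos: [0.6092, 0.2626, 0.196]
ee_rot: [[0.994, -0.108, 0.01], [-0.108, -0.994, 0.002], [0.01, -0.003, -1.0]]
contact_force: [0.4, -1.4, -0.3]
grip_width: 0.0207
```

```bash
python3 look.py 12 "(260,120,440,370)"
```

```text
10.85 [0.6092 0.2627 0.196 ] yaw -6.17 F [-0.56 -1.33  0.17] M [-0.451  0.084 -0.045] w 0.0206
```

arm_command:
  increments:
    - [0,0,-0.1,0,1.5]
    - [0,0,-0.2,0,1.5]
    - [0,0,-0.3,0,1.5]
    - [0,0,-0.3,0,1.5]
    - [0,0,-0.3,0,1.5]

```text
time: 11.35
tcp_pos: [0.6094, 0.2628, 0.1932]
ee_rot: [[0.994, -0.108, 0.01], [-0.108, -0.994, 0.002], [0.01, -0.003, -1.0]]
contact_force: [-0.4, -2.9, 2.8]
grip_width: 0.0204
```

```bash
python3 look.py 13 "(260,120,440,370)"
```

```text
11.45 [0.6094 0.2627 0.1932] yaw -6.18 F [-0.07 -1.13  2.29] M [-0.443  0.055 -0.041] w 0.0205
```

View pics/w13.png

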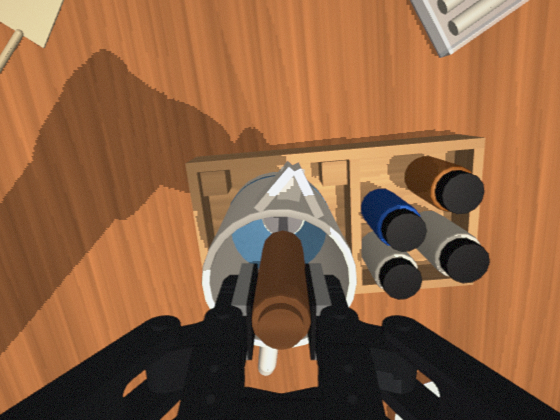

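View pics/s13.png

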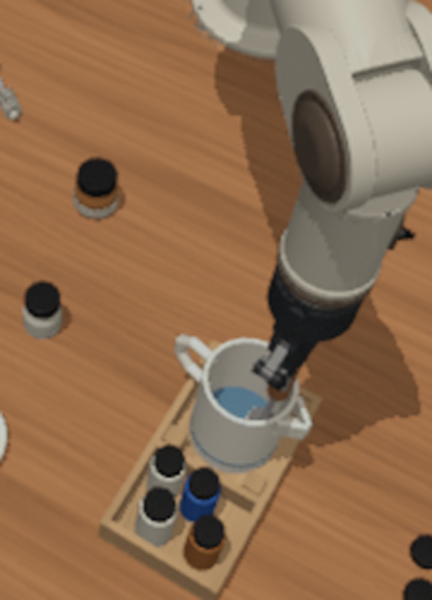

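arm_command:
  increments:
    - [0,0,-0.1,0,1.5]
    - [0,0,-0.15,0,1.5]
    - [0,0,-0.15,0,1.5]
    - [0,0,0.5,0,1.5]
    - [0,0,1.5,0,1.5]

```text
time: 11.95
tcp_pos: [0.6085, 0.2624, 0.2074]
ee_rot: [[0.994, -0.107, 0.008], [-0.107, -0.994, 0.001], [0.008, -0.002, -1.0]]
contact_force: [-0.1, -1.2, -2.4]
grip_width: 0.0204
```

arm_command:
  increments:
    - [0,0,1.5,0,1.5]
    - [0,0,3,0,1.5]
    - [0,0,4.5,0,1.5]
    - [0,0,5.4,0,1.5]
    - [0,0,5.4,0,1.5]

```text
time: 12.45
tcp_pos: [0.6094, 0.2631, 0.2639]
ee_rot: [[0.994, -0.107, 0.011], [-0.107, -0.994, 0.002], [0.011, -0.004, -1.0]]
contact_force: [0.2, -0.2, 0.1]
grip_width: 0.0202
```

```bash
python3 look.py 14 "(260,120,440,370)"
```

```text
12.55 [0.6086 0.2624 0.2617] yaw -6.17 F [ 0.11 -0.45 -1.41] M [-0.171  0.092 -0.031] w 0.0205
```

View pics/w14.png

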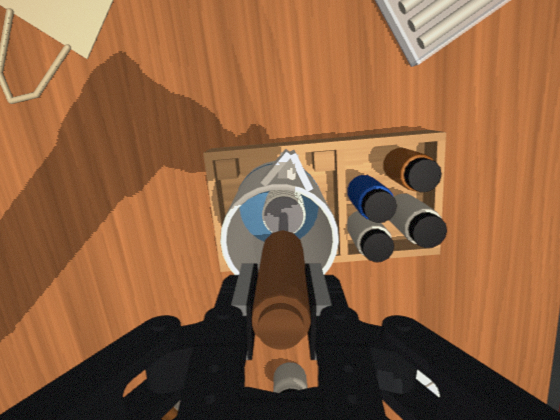

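View pics/s14.png

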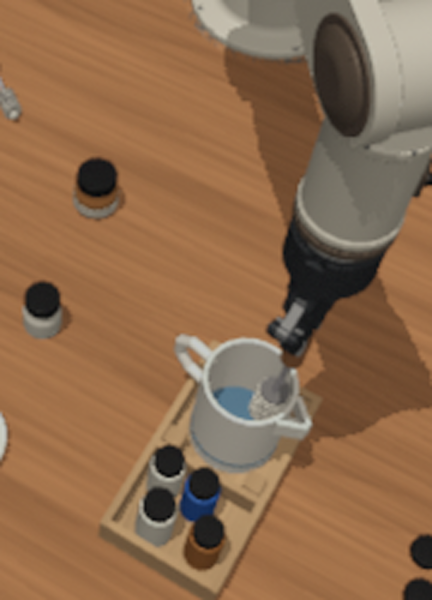

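```bash
python3 - <<'E'
from h import *
np.set_printoptions(precision=4,suppress=True)
P,c=cloud("wrist14.npz")
q=P[203:224,268:298].reshape(-1,3)
print(np.percentile(q[:,2],[5,25,50,75,95]))
w=q[np.abs(q[:,2]-np.median(q[:,2]))<.004];print(len(w),w.min(0),w.max(0),w.mean(0))
c0=w.mean(0);print(np.linalg.svd(w-c0)[2][2])
print((P[195:235:3,262:304:4,2]*1000).round(0))
E
```

```text
[nan nan nan nan nan]Traceback (most recent call last):
  File "<stdin>", line 6, in <module>
    return umr_minimum(a, axis, None, out, keepdims, initial, where)
ValueError: zero-size array to reduction operation minimum which has no identity
```

```bash
python3 - <<'E'
from h import *
np.set_printoptions(precision=4,suppress=True,linewidth=180)
P,c=cloud("wrist14.npz")
print((P[189:240:3,256:310:4,2]*1000).round(0))
q=P[195:226,262:304].reshape(-1,3)
m=np.nanmedian(q[:,2]);print(m)
w=q[np.abs(q[:,2]-m)<.004];print(len(w),w.min(0),w.max(0),w.mean(0))
E
```

```text
[[135. 135. 135. 134. 135. 135. 135. 134. 135. 135. 136. 134. 134. 135.]
 [136. 135.  34. 107. 122. 130. 138. 138. 137. 131. 133. 135. 136. 135.]
 [ 35.  35.  35. 123. 137. 145. 146. 145. 147. 144. 132. 107. 136. 136.]
 [ 33.  34.  33. 139. 146. 150. 150. 150. 150. 146. 145. 123.  34.  33.]
 [ 35.  35.  35. 145. 151. 150. 150. 150. 149. 151. 148. 138.  35.  35.]
 [ 34.  33. 143. 150. 150. 149. 150. 150. 150. 149. 150. 148.  33.  34.]
 [ 35.  34. 145. 151. 150. 149. 149. 149. 150. 149. 150. 150.  34.  33.]
 [ 34.  34. 149. 149. 150. 150. 151. 150. 150. 150. 150. 151. 146.  35.]
 [ 33.  32. 150. 150. 149. 151. 150. 153. 151. 151. 151. 151. 147.  34.]
 [ 34.  33. 150. 150. 150. 150. 159. 163. 151. 151. 150. 150. 146.  34.]
 [ 34.  35. 149. 149. 151. 150. 168. 170. 150. 151. 151. 150. 146.  34.]
 [ 33.  34. 147. 151. 149. 150. 176. 177. 152. 150. 151. 151.  35.  33.]
 [ 35.  34.  35. 150. 150. 150. 183.  nan 152. 151. 151. 151.  35.  34.]
 [ 34.  34.  33. 151. 151. 151. 190. 190. 151. 151. 151.  34.  34.  34.]
 [ 34.  34.  32.  35. 151. 151. 221. 221. 151. 150. 146.  34.  34.  34.]
 [ 33.  35.  34.  34. 223. 223.  nan 226. 224. 223.  34.  33.  34.  41.]
 [ 35.  34.  34. 223. 227. 230. 231. 231. 230. 228. 221.  33.  40.  50.]]
0.1498958530384718
977 [0.5945 0.251  0.1459] [0.6255 0.2747 0.1538] [0.6108 0.2634 0.1498]
```

```bash
python3 - <<'E'
from h import *
np.set_printoptions(precision=4,suppress=True,linewidth=180)
for n in (11,14):
    P,c=cloud(f"wrist{n}.npz")
    q=P[150:260,250:310].reshape(-1,3)
    s=q[(q[:,2]>.165)&(q[:,2]<.215)] if n==14 else q[(q[:,2]>.15)&(q[:,2]<.195)]
    s=s[(np.abs(s[:,0]-.61)<.02)]
    A=np.c_[s[:,2]-.175,np.ones(len(s))]
    print(n,"stem",len(s),np.linalg.lstsq(A,s[:,:2],rcond=None)[0])
    zt=.150 if n==14 else np.nan
    for z0 in ([.150] if n==14 else [.132,.134,.136]):
        w=q[np.abs(q[:,2]-z0)<.0025];w=w[np.hypot(w[:,0]-.61,w[:,1]-.265)<.025]
        if len(w): print(z0,len(w),np.percentile(w,[0.5,99.5],axis=0))
# rim again from 14
P,c=cloud("wrist14.npz");P=P.reshape(-1,3)
from scipy.optimize import least_squares
q=P[(np.abs(P[:,0]-.607)<.06)&(np.abs(P[:,1]-.236)<.06)&(P[:,2]>.132)&(P[:,2]<.138)]
q=q[np.hypot(q[:,0]-.6105,q[:,1]-.267)>.02]
r=least_squares(lambda x:np.hypot(q[:,0]-x[0],q[:,1]-x[1])-x[2],[.607,.236,.0445],loss="soft_l1",f_scale=.001);print(r.x,len(q))
E
```

```text
11 stem 85 [[0.0025 0.1061]
 [0.6112 0.2656]]
0.132 857 [[0.5905 0.2482 0.1296]
 [0.6309 0.2834 0.1345]]
0.134 1521 [[0.5898 0.2488 0.1316]
 [0.6313 0.2886 0.1364]]
0.136 1369 [[0.5898 0.2488 0.1335]
 [0.6314 0.2887 0.1372]]
14 stem 117 [[-0.0102  0.0582]
 [ 0.61    0.2634]]
0.15 993 [[0.5963 0.2477 0.1477]
 [0.6241 0.2739 0.1522]]
[0.605  0.238  0.0443] 1640
```

arm_command:
  increments:
    - [0.05,0.2,0.2,0,1.5]
    - [0.08,0.35,0.5,0,1.5]
    - [0.08,0.35,0.8,0,1.5]
    - [0.08,0.35,0.8,0,1.5]
    - [0.08,0.35,0.8,0,1.5]

```text
time: 13.05
tcp_pos: [0.6095, 0.2659, 0.2698]
ee_rot: [[0.994, -0.107, 0.009], [-0.107, -0.994, 0.001], [0.008, -0.002, -1.0]]
contact_force: [-0.1, -1.8, 0.4]
grip_width: 0.0209
```

```bash
python3 look.py 15 "(260,120,440,370)"; python3 - <<'E'
from h import *
P,c=cloud("wrist15.npz")
q=P[150:260,250:310].reshape(-1,3);q=q[np.hypot(q[:,0]-.61,q[:,1]-.265)<.018]
h,b=np.histogram(q[:,2],np.arange(.14,.2,.001));print(b[h.argmax()],h.max())
E
```

```text
13.15 [0.6095 0.2659 0.2698] yaw -6.17 F [-0.8  -1.12 -0.2 ] M [-0.422  0.09   0.044] w 0.0207
0.15700000000000003 411
```

arm_command:
  increments:
    - [0,0,-1.5,0,1.5]
    - [0,0,-3.5,0,1.5]
    - [0,0,-5.5,0,1.5]
    - [0,0,-6.7,0,1.5]
    - [0,0,-7.0,0,1.5]

```text
time: 13.65
tcp_pos: [0.6085, 0.2649, 0.1973]
ee_rot: [[0.994, -0.108, 0.005], [-0.108, -0.994, -0.0], [0.005, -0.0, -1.0]]
contact_force: [-0.9, -1.7, 0.2]
grip_width: 0.0205
```

arm_command:
  increments:
    - [0,0,-0.1,0,1.5]
    - [0,0,-0.3,0,1.5]
    - [0,0,-0.45,0,1.5]
    - [0,0,-0.6,0,1.5]
    - [0,0,-0.6,0,1.5]

```text
time: 14.15
tcp_pos: [0.6088, 0.2653, 0.1919]
ee_rot: [[0.994, -0.107, 0.007], [-0.108, -0.994, 0.0], [0.006, -0.001, -1.0]]
contact_force: [-0.1, -0.8, 2.3]
grip_width: 0.0207
```

arm_command:
  increments:
    - [0,0,1,0,1.5]
    - [0,0,3,0,1.5]
    - [0,0,5,0,1.5]
    - [0,0,6.8,0,1.5]
    - [0,0,7.6,0,1.5]

```text
time: 14.65
tcp_pos: [0.6092, 0.266, 0.2702]
ee_rot: [[0.994, -0.107, 0.009], [-0.107, -0.994, 0.001], [0.008, -0.002, -1.0]]
contact_force: [0.1, -1.1, -1.5]
grip_width: 0.0204
```

arm_command:
  increments:
    - [0,0,0.1,0,1.5]
    - [0,0,0.1,0,1.5]
    - [0,0,0.1,0,1.5]
    - [0,0,0.1,0,1.5]
    - [0,0,0.1,0,1.5]

```text
time: 15.15
tcp_pos: [0.609, 0.2658, 0.2704]
ee_rot: [[0.994, -0.107, 0.008], [-0.107, -0.994, 0.001], [0.008, -0.002, -1.0]]
contact_force: [0.7, -1.5, -1.3]
grip_width: 0.0202
```

```bash
python3 look.py 16 "(260,120,440,370)"; python3 - <<'E'
from h import *
P,c=cloud("wrist16.npz")
q=P[150:260,250:310].reshape(-1,3);q=q[np.hypot(q[:,0]-.61,q[:,1]-.265)<.018]
h,b=np.histogram(q[:,2],np.arange(.14,.2,.001));print(b[h.argmax()],h.max())
E
```

```text
15.25 [0.609  0.2658 0.2705] yaw -6.16 F [-0.39 -1.9  -2.08] M [-0.395  0.098 -0.038] w 0.0209
0.15700000000000003 387
```

arm_command:
  increments:
    - [0,0,-1.5,0,1.5]
    - [0,0,-3.5,0,1.5]
    - [0,0,-5.5,0,1.5]
    - [0,0,-6.7,0,1.5]
    - [0,0,-7.0,0,1.5]

```text
time: 15.75
tcp_pos: [0.608, 0.265, 0.198]
ee_rot: [[0.994, -0.107, 0.004], [-0.107, -0.994, -0.0], [0.004, -0.0, -1.0]]
contact_force: [0.7, -1.8, -0.1]
grip_width: 0.0205
```

arm_command:
  increments:
    - [0,0,-0.1,0,1.5]
    - [0,0,-0.3,0,1.5]
    - [0,0,-0.5,0,1.5]
    - [0,0,-0.7,0,1.5]
    - [0,0,-0.7,0,1.5]

```text
time: 16.25
tcp_pos: [0.6083, 0.2654, 0.1916]
ee_rot: [[0.994, -0.107, 0.006], [-0.107, -0.994, 0.0], [0.006, -0.001, -1.0]]
contact_force: [-0.6, -1.0, 2.6]
grip_width: 0.0206
```

arm_command:
  increments:
    - [0,0,1,0,1.5]
    - [0,0,3,0,1.5]
    - [0,0,5,0,1.5]
    - [0,0,6.8,0,1.5]
    - [0,0,7.7,0,1.5]

```text
time: 16.75
tcp_pos: [0.6087, 0.2659, 0.2708]
ee_rot: [[0.994, -0.107, 0.008], [-0.107, -0.994, 0.001], [0.007, -0.002, -1.0]]
contact_force: [0.8, -0.9, -0.5]
grip_width: 0.0205
```

arm_command:
  increments:
    - [0,0,0.1,0,1.5]
    - [0,0,0.1,0,1.5]
    - [0,0,0.1,0,1.5]
    - [0,0,0.1,0,1.5]
    - [0,0,0.1,0,1.5]

```text
time: 17.25
tcp_pos: [0.6085, 0.2658, 0.271]
ee_rot: [[0.994, -0.107, 0.007], [-0.107, -0.994, 0.001], [0.006, -0.002, -1.0]]
contact_force: [-0.2, -1.0, -0.7]
grip_width: 0.0203
```

```bash
python3 look.py 17 "(260,120,440,370)"; python3 - <<'E'
from h import *
P,c=cloud("wrist17.npz")
q=P[150:260,250:310].reshape(-1,3);q=q[np.hypot(q[:,0]-.61,q[:,1]-.265)<.018]
h,b=np.histogram(q[:,2],np.arange(.14,.2,.001));print(b[h.argmax()],h.max())
E
```

```text
17.35 [0.6085 0.2658 0.2711] yaw -6.14 F [-0.57 -1.19 -1.43] M [-0.38   0.034 -0.033] w 0.0205
0.15800000000000003 425
```

arm_command:
  increments:
    - [-0.2,-0.8,0.3,0,1.5]
    - [-0.4,-1.6,1,0,1.5]
    - [-0.5,-2,3,0,1.5]
    - [-0.5,-2.2,5,0,1.5]
    - [-0.5,-2.2,6.8,0,1.5]

```text
time: 17.85
tcp_pos: [0.6038, 0.243, 0.341]
ee_rot: [[0.994, -0.108, 0.008], [-0.108, -0.994, 0.002], [0.008, -0.002, -1.0]]
contact_force: [0.4, 0.0, -0.6]
grip_width: 0.0208
```

arm_command:
  increments:
    - [0,-2,0,0,1.5]
    - [0.2,-6,0,0,1.5]
    - [0.4,-10.5,0,0,1.5]
    - [0.5,-15,0,0,1.5]
    - [0.6,-19.5,0,0,1.5]

```text
time: 18.35
tcp_pos: [0.6097, 0.0458, 0.3419]
ee_rot: [[0.994, -0.108, 0.01], [-0.108, -0.994, 0.001], [0.009, -0.002, -1.0]]
contact_force: [0.5, -0.3, -0.4]
grip_width: 0.0205
```

arm_command:
  increments:
    - [0,-4.5,0,0,1.5]
    - [0.1,-9,0,0,1.5]
    - [0.2,-13.5,0,0,1.5]
    - [0.2,-18,0,0,1.5]
    - [0.3,-22,0,0,1.5]

```text
time: 18.85
tcp_pos: [0.6121, -0.1775, 0.343]
ee_rot: [[0.994, -0.11, 0.011], [-0.11, -0.994, 0.0], [0.011, -0.001, -1.0]]
contact_force: [0.7, -0.6, -0.7]
grip_width: 0.0204
```

arm_command:
  increments:
    - [0,-4,0,0,1.5]
    - [0,-8,0,-0.5,1.5]
    - [0,-10.5,0,-0.5,1.5]
    - [0,-11.6,0,-0.5,1.5]
    - [0,-11.6,0,-0.5,1.5]

```text
time: 19.35
tcp_pos: [0.6115, -0.2954, 0.343]
ee_rot: [[0.992, -0.122, 0.011], [-0.122, -0.993, 0.0], [0.011, -0.001, -1.0]]
contact_force: [-0.0, 0.5, -1.0]
grip_width: 0.0204
```

arm_command:
  increments:
    - [0,0,0,0,1.5]
    - [0,0,0,0,1.5]
    - [0,0,0,0,1.5]
    - [0,0,0,0,1.5]
    - [0,0,0,0,1.5]

```text
time: 19.85
tcp_pos: [0.6117, -0.2947, 0.3432]
ee_rot: [[0.993, -0.121, 0.011], [-0.121, -0.993, -0.0], [0.011, -0.001, -1.0]]
contact_force: [0.8, -0.7, -0.3]
grip_width: 0.0206
```

```bash
python3 look.py 18 "(100,0,280,260)"; python3 hf.py 18; cat > ax.py <<'E'
import sys
from h import *
from plant import ctrl
np.set_printoptions(precision=4,suppress=True)
n=sys.argv[1];P,c=cloud(f"wrist{n}.npz");t=ctrl.get_obs()["tcp_pos"]
d=P.reshape(-1,3)-t
m=np.hypot(d[:,0]-.004,d[:,1])<.03
s=d[m&(d[:,2]<-.055)&(d[:,2]>-.1)]
A=np.c_[s[:,2]+.075,np.ones(len(s))];print("stem slope/pos@-.075",len(s),np.linalg.lstsq(A,s[:,:2],rcond=None)[0].round(4).tolist())
q=d[m&(d[:,2]<-.1)&(d[:,2]>-.13)]
h,b=np.histogram(q[:,2],np.arange(-.13,-.1,.001));z=b[h.argmax()]+.0005
w=q[np.abs(q[:,2]-z)<.002];print("head top z",z,"ext",np.percentile(w,[1,99],axis=0).tolist())
E
python3 ax.py 7;python3 ax.py 18
```

```text
19.95 [ 0.6115 -0.2951  0.343 ] yaw -6.98 F [ 0.12 -0.05 -1.27] M [0.017 0.061 0.041] w 0.0208
wrist (np.float64(0.008589963470387527), np.float64(0.004), array([-0.0008,  0.0005, -0.0221,  0.0147]), 1954)
scene (np.float64(0.001067872868260032), np.float64(0.004), array([ 0.0019,  0.002 , -0.0134,  0.0224]), 303)
stem slope/pos@-.075 129 [[-0.0258, 0.0473], [0.0048, 0.0038]]
head top z -0.1195 ext [[-0.007763692167258914, -0.012450401664372496, -0.12099195951096003], [0.01954231490930729, 0.014417481523119273, -0.11763734502998884]]
stem slope/pos@-.075 156 [[-0.021, 0.0142], [0.0012, 0.0027]]
head top z -0.11249999999999999 ext [[-0.011786308448782146, -0.012880371314081207, -0.11394895800016291], [0.015284344505388958, 0.013738695538456636, -0.11087200031586858]]
```

View pics/w18.png

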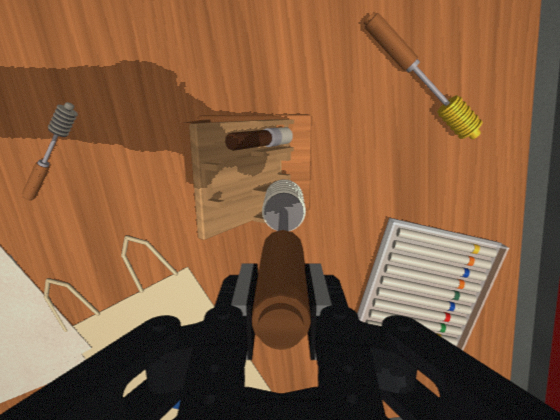

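View pics/s18.png

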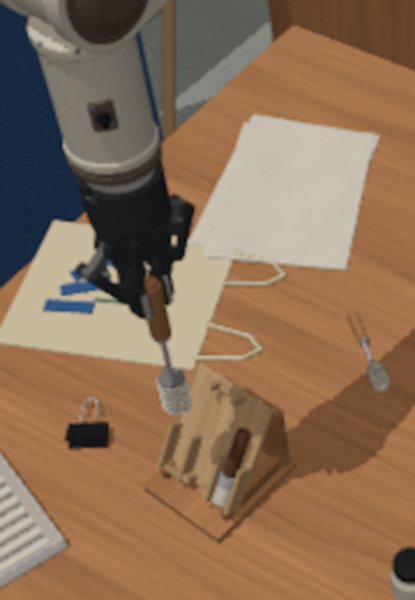

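arm_command:
  increments:
    - [0.08,0.05,-2,0,1.5]
    - [0.08,0.09,-5.5,0,1.5]
    - [0.08,0.09,-9,0,1.5]
    - [0.08,0.09,-12,0,1.5]
    - [0.08,0.09,-13,0,1.5]

```text
time: 20.45
tcp_pos: [0.6101, -0.2938, 0.2091]
ee_rot: [[0.993, -0.122, 0.006], [-0.122, -0.993, 0.002], [0.005, -0.003, -1.0]]
contact_force: [-0.8, 0.0, -0.9]
grip_width: 0.0208
```

```bash
python3 look.py 19; python3 ax.py 19
```

```text
20.55 [ 0.6114 -0.294   0.2115] yaw -6.98 F [ 0.43  0.37 -0.98] M [-0.007 -0.009  0.008] w 0.0205
stem slope/pos@-.075 146 [[-0.009, 0.0166], [-0.0003, 0.0029]]
head top z -0.11449999999999999 ext [[-0.013673987421306178, -0.0125806259215132, -0.11622855741567327], [0.013583375013321618, 0.014022410069277827, -0.11328161093462509]]
```

View pics/w19.png

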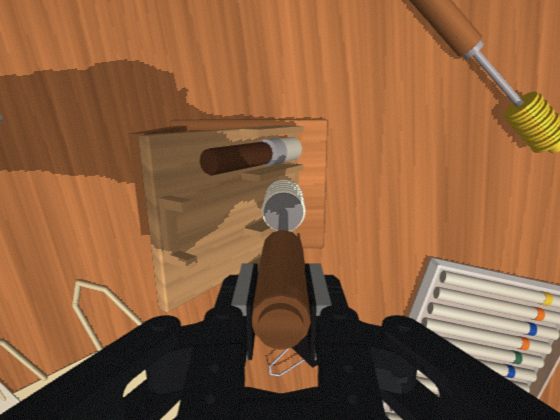

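View pics/s19.png

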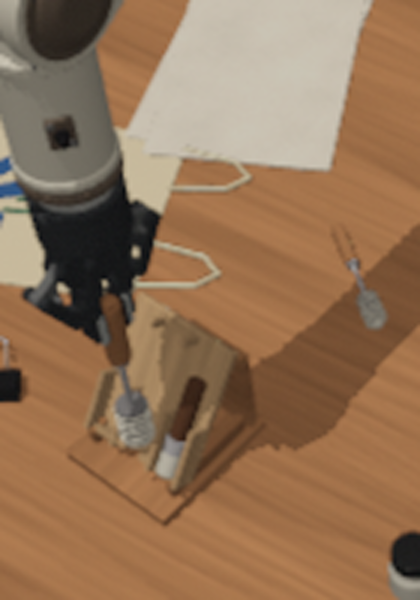

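```bash
sed 's/t=ctrl.get_obs()\["tcp_pos"\]/t=np.array([.6123,-.2942,.1974])/' ax.py > ax6.py; python3 ax6.py 6
```

```text
stem slope/pos@-.075 154 [[-0.0446, 0.0165], [0.0018, 0.0028]]
head top z -0.11249999999999999 ext [[-0.010458464328083878, -0.01293744661467656, -0.11407225555284578], [0.016803206100337503, 0.013929150757270177, -0.11080692396244114]]
```

arm_command:
  increments:
    - [0.05,0,-0.3,0,1.5]
    - [0.05,0,-0.6,0,1.5]
    - [0.05,0,-0.9,0,1.5]
    - [0.05,0,-1.2,0,1.5]
    - [0.05,0,-1.2,0,1.5]

```text
time: 21.05
tcp_pos: [0.612, -0.2941, 0.1995]
ee_rot: [[0.993, -0.122, 0.008], [-0.122, -0.993, 0.001], [0.008, -0.002, -1.0]]
contact_force: [0.6, 0.7, -1.6]
grip_width: 0.0207
```

```bash
python3 look.py 20; python3 ax.py 20
```

```text
21.15 [ 0.612  -0.294   0.1996] yaw -6.99 F [ 1.08  0.17 -0.22] M [-0.064 -0.06  -0.001] w 0.0207
stem slope/pos@-.075 153 [[-0.0353, 0.015], [0.0015, 0.0024]]
head top z -0.11249999999999999 ext [[-0.01129104875767859, -0.013400138150987551, -0.11413110595694433], [0.015897009781471096, 0.013406328206818875, -0.11091607720259786]]
```

arm_command:
  increments:
    - [0.03,0,-0.15,0,1.5]
    - [0.03,0,-0.25,0,1.5]
    - [0.03,0,-0.25,0,2.2]
    - [0.0,0,-0.25,0,2.4]
    - [-0.05,0,-0.2,0,2.6]

```text
time: 21.65
tcp_pos: [0.6114, -0.294, 0.1977]
ee_rot: [[0.993, -0.122, 0.008], [-0.122, -0.993, 0.001], [0.008, -0.002, -1.0]]
contact_force: [-0.4, -0.5, 0.4]
grip_width: 0.0261
```

```bash
python3 look.py 21; python3 ax.py 21
```

```text
21.75 [ 0.6115 -0.2941  0.1978] yaw -6.99 F [ 1.14 -0.05 -0.76] M [-0.021  0.006  0.066] w 0.0263
stem slope/pos@-.075 147 [[-0.0427, 0.0143], [0.0029, 0.0023]]
head top z -0.11349999999999999 ext [[-0.009413977550336261, -0.01338791412397873, -0.11508859076303324], [0.01771467705202608, 0.013474712001816649, -0.11167465360144162]]
```

View pics/w21.png

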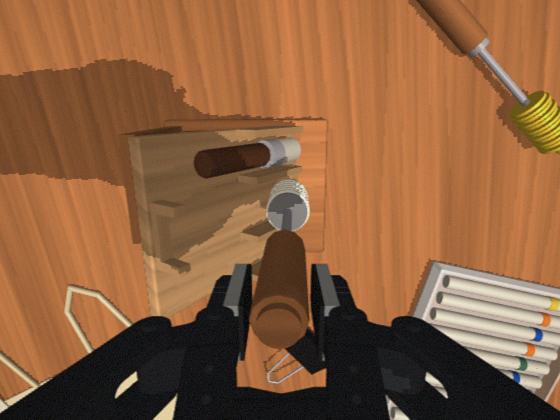

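arm_command:
  increments:
    - [-0.1,0.01,0.2,0,2.7]
    - [-0.3,0.03,0.5,0,2.8]
    - [-0.5,0.05,0.8,0,2.9]
    - [-0.7,0.08,0.8,0,2.95]
    - [-0.9,0.1,0.8,0,3.0]

```text
time: 22.25
tcp_pos: [0.6024, -0.2931, 0.2061]
ee_rot: [[0.993, -0.122, 0.009], [-0.122, -0.993, 0.001], [0.009, -0.002, -1.0]]
contact_force: [-0.7, 0.4, -0.0]
grip_width: 0.0301
```

```bash
python3 look.py 22; python3 ax.py 22
```

```text
22.35 [ 0.6021 -0.2932  0.2058] yaw -7.0 F [0.19 0.47 0.35] M [ 0.012  0.018 -0.003] w 0.0301
stem slope/pos@-.075 106 [[-0.0699, 0.0445], [0.0089, 0.0021]]
head top z -0.1215 ext [[-0.0019561170616103716, -0.015055547808423872, -0.12327184601571196], [0.02616849841995654, 0.012652569618077309, -0.11961515928700887]]
```

View pics/w22.png

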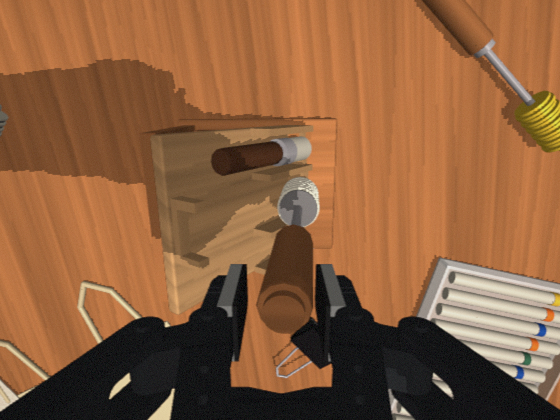

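arm_command:
  increments:
    - [-0.4,0.05,-0.1,0,3.1]
    - [-0.8,0.1,-0.3,0,3.3]
    - [-1.2,0.15,-0.5,0,3.5]
    - [-1.6,0.2,-0.7,0,3.7]
    - [-2.0,0.24,-0.8,0,3.9]

```text
time: 22.85
tcp_pos: [0.5814, -0.2907, 0.1974]
ee_rot: [[0.993, -0.122, 0.008], [-0.122, -0.993, 0.001], [0.007, -0.002, -1.0]]
contact_force: [0.2, -0.3, -0.3]
grip_width: 0.0388
```

```bash
python3 look.py 23; python3 ax.py 23
```

```text
22.95 [ 0.5812 -0.2909  0.1975] yaw -7.02 F [ 0.12  0.13 -0.69] M [ 0.036  0.058 -0.027] w 0.0387
stem slope/pos@-.075 534 [[1.5467, -0.1055], [0.0176, 0.0004]]
head top z -0.1175 ext [[-0.01113901968698195, -0.024051359225836035, -0.11939940980900283], [0.030023137004739374, 0.026987544216841398, -0.11554794747162982]]
```

View pics/w23.png

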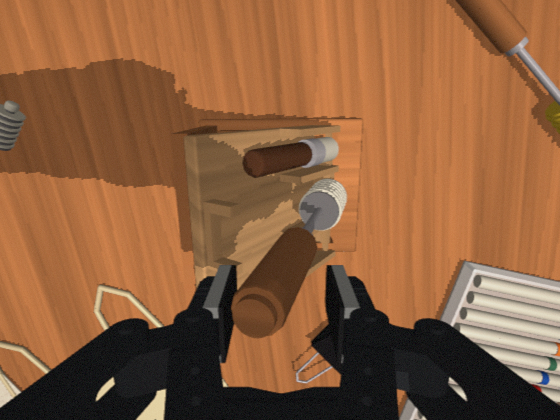

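View pics/s23.png

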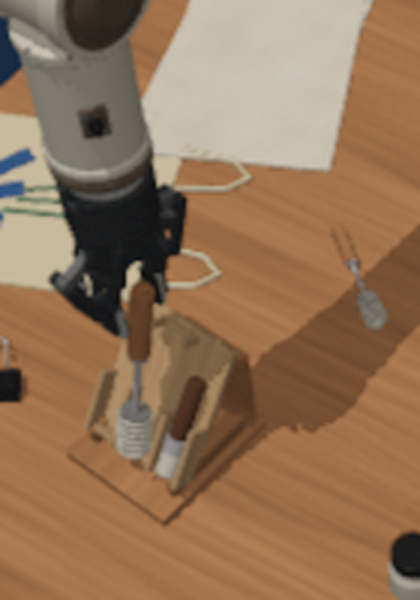

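arm_command:
  increments:
    - [-0.5,0.06,-0.2,0,4.1]
    - [-1.0,0.12,-0.4,0,4.3]
    - [-1.5,0.18,-0.7,0,4.5]
    - [-2.0,0.24,-1.0,0,4.8]
    - [-2.5,0.3,-1.2,0,5.0]

```text
time: 23.45
tcp_pos: [0.5555, -0.2878, 0.185]
ee_rot: [[0.992, -0.122, 0.007], [-0.122, -0.993, 0.001], [0.007, -0.002, -1.0]]
contact_force: [0.3, 0.0, 0.4]
grip_width: 0.0501
```

```bash
python3 look.py 24
```

```text
23.55 [ 0.5551 -0.288   0.185 ] yaw -7.04 F [-0.9  -0.14 -0.48] M [-0.026  0.036  0.029] w 0.0499
```

View pics/w24.png

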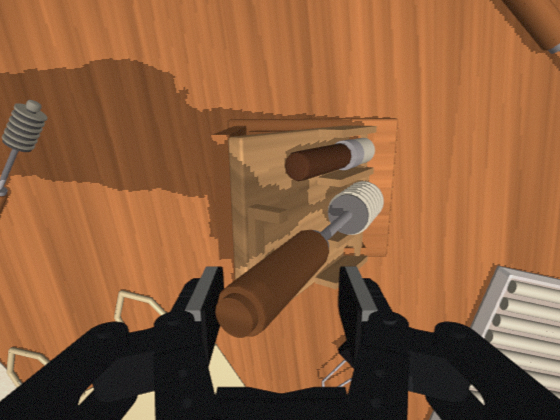

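View pics/s24.png

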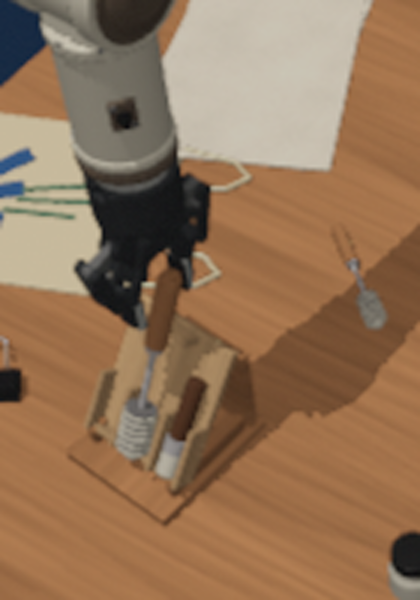

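arm_command:
  increments:
    - [-0.4,0.05,-0.3,0,5.1]
    - [-0.8,0.1,-0.5,0,5.2]
    - [-1.2,0.15,-0.8,0,5.3]
    - [-1.6,0.2,-1.1,0,5.5]
    - [-2.0,0.25,-1.4,0,5.6]

```text
time: 24.05
tcp_pos: [0.5347, -0.2854, 0.1707]
ee_rot: [[0.992, -0.122, 0.006], [-0.123, -0.992, 0.001], [0.006, -0.002, -1.0]]
contact_force: [-0.3, 0.6, -0.4]
grip_width: 0.0559
```

```bash
python3 look.py 25; python3 -c "
from fit import *
print(fitrack(['wrist25.npz'],np.array([.578,-.2904,-.121])))"
```

```text
24.15 [ 0.5342 -0.2854  0.1704] yaw -7.05 F [-0.34 -0.15  0.43] M [ 0.012 -0.043 -0.013] w 0.056
(array([ 0.578 , -0.291 , -0.1216]), [np.int64(9777)], np.float64(0.000897888224984704))
```

View pics/w25.png

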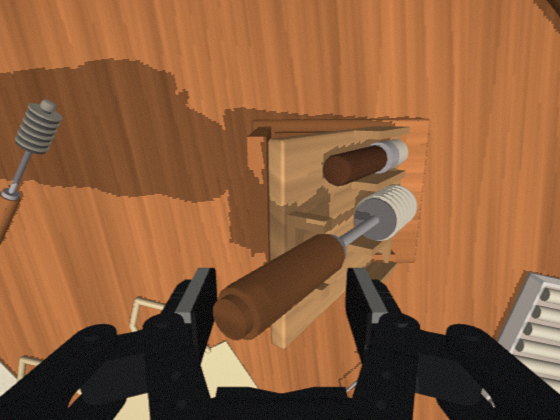

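arm_command:
  increments:
    - [-0.15,0.02,0,0,5.8]
    - [-0.3,0.04,0,0,6.0]
    - [-0.5,0.06,0,0,6.6]
    - [-0.7,0.08,0,0,7.5]
    - [-0.75,0.09,0,0,8.5]

```text
time: 24.65
tcp_pos: [0.5264, -0.2846, 0.1704]
ee_rot: [[0.992, -0.123, 0.005], [-0.123, -0.992, 0.001], [0.005, -0.002, -1.0]]
contact_force: [-0.5, 0.1, 1.1]
grip_width: 0.0849
```

```bash
python3 look.py 26; python3 -c "
from fit import *
print(fitrack(['wrist26.npz'],np.array([.578,-.2904,-.121])))"
```

```text
24.75 [ 0.5266 -0.2846  0.1704] yaw -7.05 F [-0.26  0.22 -0.31] M [ 0.018 -0.03   0.017] w 0.0852
(array([ 0.578 , -0.291 , -0.1211]), [np.int64(9405)], np.float64(0.0008712098932009418))
```

View pics/w26.png

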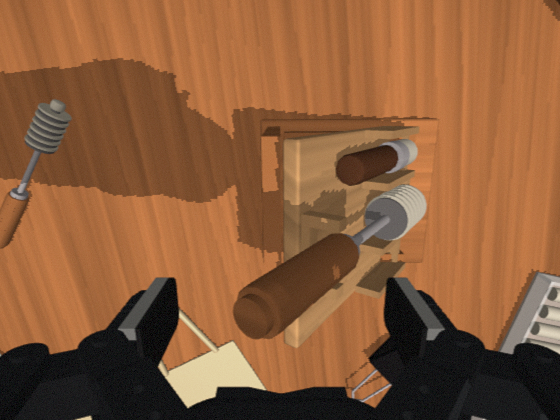

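arm_command:
  increments:
    - [0,0,1,0,8.5]
    - [0,0,3,0,8.5]
    - [0,0,6,0,8.5]
    - [0,0,10,0,8.5]
    - [0,0,13,0,8.5]

```text
time: 25.25
tcp_pos: [0.5273, -0.2844, 0.3036]
ee_rot: [[0.992, -0.122, 0.007], [-0.122, -0.993, 0.001], [0.007, -0.001, -1.0]]
contact_force: [0.8, 0.0, 0.3]
grip_width: 0.0849
```

arm_command:
  increments:
    - [0,0,2,0,8.5]
    - [0,0,2,0,8.5]
    - [0,0,2,0,8.5]
    - [0,0,2,0,8.5]
    - [0,0,2,0,8.5]

```text
time: 25.75
tcp_pos: [0.5267, -0.2842, 0.3224]
ee_rot: [[0.992, -0.122, 0.005], [-0.122, -0.993, 0.002], [0.005, -0.002, -1.0]]
contact_force: [0.1, -0.1, -0.6]
grip_width: 0.0852
```

```bash
python3 look.py 27 "(100,20,460,380)"; python3 -c "
from fit import *
print(fitrack(['wrist27.npz'],np.array([.578,-.2904,-.121])))
a,b=cloud('scene0.npz')[0],cloud('scene27.npz')[0]
for n,(u,v) in dict(jar=(278,242),pot=(300,192),pal=(241,302)).items(): print(n,np.nanmedian(a[v-4:v+5,u-4:u+5].reshape(-1,3),0),np.nanmedian(b[v-4:v+5,u-4:u+5].reshape(-1,3),0))"
```

```text
25.85 [ 0.5269 -0.2842  0.3226] yaw -7.02 F [ 0.03 -0.43  0.17] M [-0.024  0.017 -0.03 ] w 0.085
(array([ 0.5777, -0.2914, -0.1282]), [np.int64(2887)], np.float64(0.0011268833998214108))
jar [ 0.591  -0.0082  0.0623] [ 0.5904 -0.008   0.0618]
pot [ 0.4191 -0.0383  0.06  ] [ 0.4183 -0.0385  0.0599]
pal [ 0.7612 -0.0141  0.0056] [ 0.7613 -0.0148  0.0048]
```

View pics/s27.png

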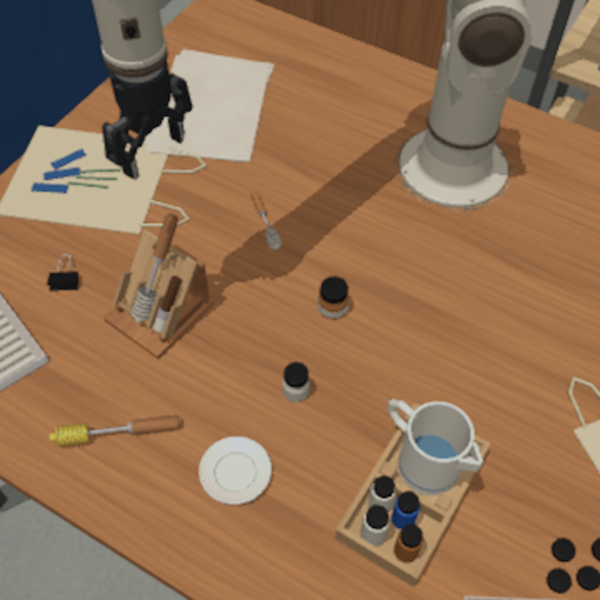

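The brush is home in the rack. The jars, the palette dish and the jug have not moved, and the gripper is clear of everything.

```bash
python3 -c "
from plant import ctrl
print(ctrl.finish_job())"
```

```text
the job is handed in; nothing more can be done
None
```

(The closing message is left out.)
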